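# Finish the shoe-care display on the glass shelf

## Task

Finish the shoe-care display on the glass shelf: set the wide tin gently in the middle of the white saucer and the narrow tin centred on top of the wide tin; lay the brush, nubs down, straight across the shelf (front to back) midway between the saucer and the clear box; and lay the clipped shoehorn, clip upward, straight across the shelf in the middle of the free stretch between the clear box and the end of the shelf nearest to that box. Centre brush and shoehorn on the shelf's depth. Leave the saucer, the clear box and the three small things on the table (wooden dauber, cork block, amber pot) where they stand.

Things in the scene. Friction and masses are not known exactly. Their poses are not given: they have to be found in the camera images.
- shelf: Low glass shelf on four chrome bracket legs, fixed on the table. Glass 130 mm deep (its x axis, front to back) by 540 mm long (its y axis), upper face 50 mm above the table. Origin: on the table under the middle of the glass; z up. Its place and yaw (to 6 degrees) vary. The saucer and the clear box stand on its middle line about 115 mm either side of its middle, either one on either side.
- saucer: White ceramic saucer standing loose on the shelf, rim 110 mm across and 10 mm high, sloping down to a flat inner floor about 76 mm across and 5 mm above its underside. Origin: centre of the underside; z up.
- care_box: Clear plastic shoe-care box with two grey snap latches, closed, loose on the shelf: 100 mm (x, across the shelf) by 90 mm (y, along it) by 55 mm high. Origin: centre of the underside; z up.
- wide_tin: The wider of two plain round steel tins, 60 mm across, 30 mm high, flat top, upright on the table. Origin: centre of the underside; z up.
- narrow_tin: The narrower plain round steel tin, 44 mm across, 26 mm high, flat top, upright on the table. Origin: centre of the underside; z up.
- brush: Arched wooden suede brush lying on its black rubber nubs: about 110 mm long (x axis), 34 mm wide (y), 34 mm high at its middle; the nubs are the lowest 12 mm, 30 mm wide. Best gripped across its width at its middle. Origin: centre of the underside of the nubs; z up. Either end is alike.
- clip: Black folded shoehorn lying flat, 104 mm long (x, -50 to +54 mm), 24 mm wide (34 mm at its round +x end), 8 mm thick, held at its middle by an upright steel spring clip 28 mm long (x), 22 mm wide (y), reaching 38 mm above the underside. Grip the clip across its 22 mm, above the shoehorn. Rigid; may lie either way round. Origin: underside of the shoehorn at the clip middle; z up.
- dauber: Bystander: small turned wooden dauber, 26 mm across, 42 mm high, on the table before the shelf. Origin: centre of the underside.
- wax_block: Bystander: small cork block, 26 x 26 x 18 mm, on the table before the shelf. Origin: centre of the underside.
- cream_pot: Bystander: small amber pot with a white cap, 26 mm across, 36 mm high, on the table before the shelf. Origin: centre of the underside.
Things that resemble listed ones, but are neither listed nor needed, are in the scene too. Several things have the shape of the brush; the one meant has the colours described above.

How it is judged:
By the outcome, as a careful person would: the job done as asked, in the order asked, and still so for the second after the job is handed in, with the robot touching nothing.
It also fails if it takes over 120 s, if anything falls off the work surface, if the arm or the gripper's body presses on something with over 40 N, if the wrist force passes 120 N, or if a joint passes its speed limit or range.

## Robot

A 6-joint arm with a two-finger parallel gripper is mounted at the origin on the work surface. World frame = base frame: x ahead of the robot, y to its left, z up, the work surface at z = 0. Lengths are in m, angles in rad, forces in N, time in s.
With the tool pointing down it reaches from about 0.375 to 0.9 m from the base axis. Payload 3.1 kg.
Tool frame: the origin (TCP) lies on the centre line of the jaws, within the pads' length; the fingertips stand 8 mm ahead of it and the grasp point (between the pads) lies 11 mm behind it (robot.tip_extent is the distance from the TCP to the fingertips, in m); y points along the fingers, z is the direction in which the jaws open and shut, and the axes are right-handed (so a half turn about y gives the same grasp; the last joint's range is limited). The gripper opens to 87 mm and grips with 3 to 60 N. Pads are 19 mm wide; open, the fingers measure 117 mm over their backs; the gripper's body (75 mm by 190 mm) begins 51 mm behind the grasp point.
Start: joints at [-1.524, 0.527, 1.433, -0, 1.181, -0.178], TCP at [0.139, -0.609, 0.231] pointing down, gripper open.
Joint ranges: [-3.08, 3.08], [-0.75, 2.2], [0.22, 2.44], [-1.43, 4.57], [0, 2.65], [-2.85, 2.85]. Speed limits (rad/s): [2.79, 2.79, 3.14, 3.14, 3.14, 3.14].

## Interface

Orientations are given as a unit quaternion [x, y, z, w].
In Python, from rig import robot gives the robot as it stands.
- The arm moves only by the shell command python3 -m crank 'ROWS' [FORCE]. ROWS is JSON, a list that holds one entry, the list of rows, each a list of 7 numbers: the turn, a rotation vector about the tool's x, y, z in degrees, then the shift along the tool's x, y, z in m, then the opening in per cent of the stroke, from 0 (shut) to 100 (fully open). In form: [[[ax, ay, az, dx, dy, dz, gripper], ...]]. A call has exactly 5 rows; each row shifts and turns the commanded pose from where the row before left it, along the tool's axes as they then stand; what a row does not reach is not made up. A row lasts 1/8 s, in which the tool goes at most 62.5 mm and 10.7 degrees, less where a joint would pass 70% of its speed; a pose out of reach is approached as far as the arm can. A call with a gripper value outside its range is refused whole. The fingers move at their own pace and stop on an object; FORCE is the grip in N (left out, the last holds). Time passes only in rows, so rows that do not move let the fingers close, or fill a call up. It gives the time, the measured TCP pose, the force and the opening at its end, in the units of the state.
- robot.get_obs(): the state, without advancing time (a new reading comes with each control period).
- robot.camera(name): name is "scene" or "side" or "wrist"; returns a dict with "img" (420x560x3 uint8, red, green, blue), "K" (3x3 intrinsics, pixels), "R" (3x3) and "t" (3): a world point X has camera coordinates R X + t; the wrist camera has in their place "T_tool_cam" (4x4, takes a point from camera to tool coordinates, whose origin is the TCP and whose axes are the tool frame's). Camera axes: x right, y down, z forward; pixel columns grow to the right and rows downward; lengths in m; the calibration is good to about 2 mm. A picture is of the moment at which its call begins: read the wrist's pose just before it. There is no depth.
- robot.hand_in(): hands the job in, once; it reports no verdict.
Trained networks look in a picture, given as the dict that the camera call returned (one of the last four; its "shot" number tells which), for a name from the list of things; names that differ only in an ending like _2 or _b are one class to them, and where a whole thing is asked for, a point or a joint stands for the part that bears it (a point fixed in the world has none). Each returns a list of dicts, best first, with "conf" (0 to 1); they miss things now and then, are a little off and sometimes report something else, mostly with a low value. They report only what shows in the picture. A call takes as long as a camera call. They do not tell look-alikes from the thing itself.
- robot.spot_in(picture, thing): "at" ([row, column] in pixels, amid what is visible of it).
The state is a dict: "time": time; "q": joint angles; "joint_velocities": joint speeds; "joint_torque": joint torques, N m; "position": TCP position; "tool_rot": TCP orientation; "ft_force": force on the tool from outside, world axes, zero at the start; "moment": the same for the moment, N m; "grip_width": finger opening in m.
Only numpy, scipy, OpenCV 4.12 (cv2) and the standard library are available. Lean on these libraries where they do the work, as an engineer would, in place of code of your own. Each camera call takes 0.05 s, during which the arm holds its last target.

## Working session

There is one attempt and no reset: what is moved stays moved. The work goes in short steps, Python scripts to look and compute and a shell command to move; the robot and the scene stay as the last step left them, time stands still between calls to the robot, and variables do not carry over. Pictures are saved under pics/ and viewed, and the job is handed in when it is done.

```bash
ls; mkdir -p pics; python3 - <<'E'
from rig import robot
import cv2,numpy as np
o=robot.get_obs()
for k in o: print(k,np.round(o[k],4))
for n in ["scene","side","wrist"]:
    c=robot.camera(n); cv2.imwrite(f"pics/{n}0.png",c["img"][:,:,::-1])
    print(n,{k:np.round(v,4).tolist() for k,v in c.items() if k!="img"})
E
```

```text
pics
time 0.0
q [-1.5245  0.5285  1.4339  0.      1.1814 -0.1785]
joint_velocities [ 0.0008 -0.0014  0.0002  0.0004 -0.0011  0.0006]
joint_torque [ 1.00000e-04 -4.40039e+01 -1.76593e+01  6.32000e-02  5.82000e-02
 -2.00000e-04]
position [ 0.1393 -0.6086  0.2296]
tool_rot [-0.0793  0.7034 -0.7019  0.0794]
ft_force [-0.3653  0.03   -0.9873]
moment [-0.0058 -0.0439  0.0158]
grip_width 0.087
scene {'K': [[471.6633, 0.0, 285.5702], [0.0, 471.6633, 212.1794], [0.0, 0.0, 1.0]], 'R': [[-0.2799, 0.96, 0.0007], [0.579, 0.1694, -0.7975], [-0.7658, -0.2228, -0.6033]], 't': [0.1911, -0.2148, 1.4111], 'shot': 1}
side {'K': [[440.5912, 0.0, 277.2709], [0.0, 440.5912, 212.0144], [0.0, 0.0, 1.0]], 'R': [[-0.7986, -0.6019, 0.0038], [-0.3123, 0.4089, -0.8575], [0.5146, -0.686, -0.5145]], 't': [0.3848, 0.2159, 0.7183], 'shot': 2}
wrist {'K': [[372.8897, 0.0, 272.2996], [0.0, 372.8897, 213.6899], [0.0, 0.0, 1.0]], 'T_tool_cam': [[0.0002, 0.9668, 0.2557, -0.0694], [0.0011, -0.2557, 0.9668, -0.1544], [1.0, 0.0001, -0.0011, 0.0004], [0.0, 0.0, 0.0, 1.0]], 'shot': 3}
```

View pics/scene0.png

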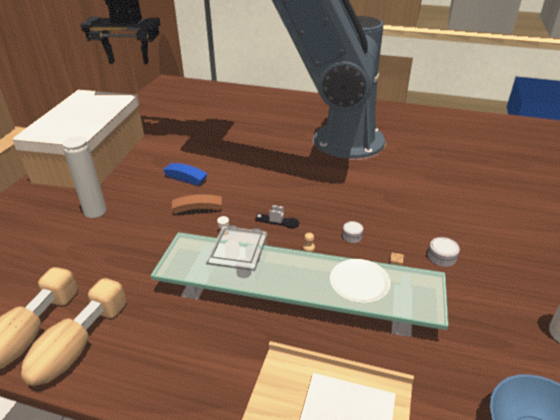

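View pics/side0.png

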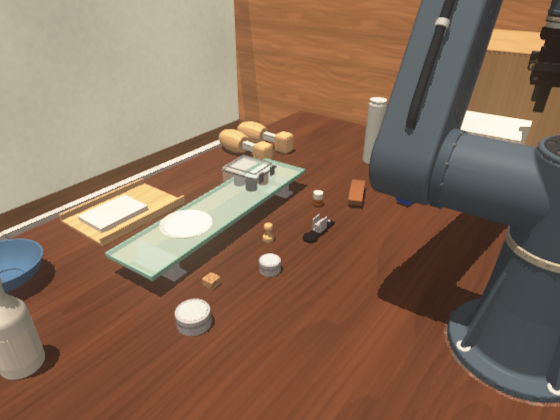

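View pics/wrist0.png

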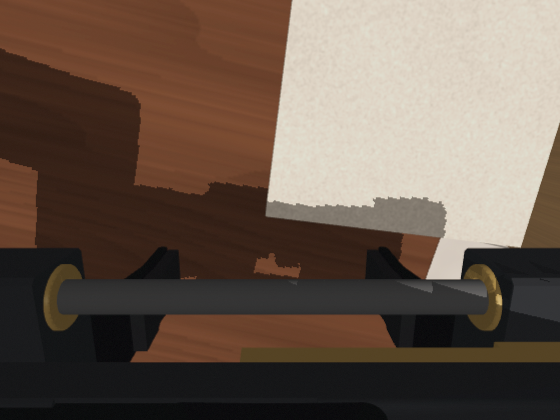

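Scene: saucer at (360,281), clear box at (238,247), wide tin at (443,251), narrow tin at (353,231), clipped shoehorn at (277,216) and brown brush at (197,204), with a blue look-alike at (185,174). I'll locate them in both views.

```bash
cat > h.py <<'E'
import numpy as np,cv2
from rig import robot
from scipy.spatial.transform import Rotation as Ro
def P(c):
    if "R" in c: return c["R"],c["t"]
    T=c["Tw"]; R=T[:3,:3].T; return R,-R@T[:3,3]
def wrist():
    o=robot.get_obs(); c=robot.camera("wrist")
    W=np.eye(4); W[:3,:3]=Ro.from_quat(o["tool_rot"]).as_matrix(); W[:3,3]=o["position"]
    c["Tw"]=W@c["T_tool_cam"]; return c
def ray(c,px): # px=(col,row)
    R,t=P(c); d=R.T@np.linalg.solve(c["K"],[px[0],px[1],1.]); return -R.T@t,d
def onz(c,px,z):
    o,d=ray(c,px); return o+d*(z-o[2])/d[2]
def proj(c,X):
    R,t=P(c); p=(np.atleast_2d(X)@R.T+t)@c["K"].T; return p[:,:2]/p[:,2:]
def tri(cs,pxs):
    A=np.zeros((3,3));b=np.zeros(3)
    for c,p in zip(cs,pxs):
        o,d=ray(c,p); d=d/np.linalg.norm(d); M=np.eye(3)-np.outer(d,d); A+=M;b+=M@o
    return np.linalg.solve(A,b)
E
python3 - <<'E'
from h import *
cs=[robot.camera("scene"),robot.camera("side")]
Z=dict(saucer=.057,care_box=.08,wide_tin=.015,narrow_tin=.013,brush=.02,clip=.015,dauber=.02,wax_block=.009,cream_pot=.018)
for n,z in Z.items():
    for c,cn in zip(cs,["scene","side"]):
        for s in robot.spot_in(c,n)[:3]:
            r,k=s["at"]; print(n,cn,round(s["conf"],2),np.round([k,r]),np.round(onz(c,(k,r),z)[:2],3))
for c,n in zip(cs,["scene","side"]):
    g=c["img"][:,:,::-1]
    g=g[145:335,140:480] if n=="scene" else g[130:350,100:440]
    g=cv2.resize(g,None,fx=2.35,fy=2.35,interpolation=cv2.INTER_CUBIC); cv2.imwrite(f"pics/{n}z.png",g)
E
```

```text
saucer scene 0.56 [357. 278.] [0.625 0.121]
saucer side 0.73 [185. 225.] [0.624 0.133]
care_box scene 0.86 [236. 256.] [ 0.653 -0.105]
care_box scene 0.6 [357. 278.] [0.648 0.123]
care_box side 0.81 [251. 176.] [ 0.633 -0.093]
care_box side 0.54 [191. 239.] [0.549 0.183]
wide_tin scene 0.83 [439. 253.] [0.461 0.27 ]
wide_tin side 0.55 [190. 316.] [0.454 0.284]
wide_tin side 0.43 [314. 229.] [ 0.434 -0.073]
narrow_tin scene 0.71 [352. 233.] [0.443 0.084]
narrow_tin side 0.57 [271. 265.] [0.432 0.086]
brush scene 0.7 [236. 258.] [ 0.599 -0.131]
brush scene 0.62 [184. 173.] [ 0.332 -0.379]
brush scene 0.57 [194. 204.] [ 0.451 -0.293]
brush side 0.63 [356. 193.] [ 0.438 -0.271]
clip scene 0.8 [275. 218.] [ 0.443 -0.095]
clip side 0.91 [318. 228.] [ 0.43  -0.083]
dauber scene 0.63 [307. 241.] [ 0.505 -0.003]
dauber side 0.65 [265. 234.] [0.504 0.014]
wax_block scene 0.7 [397. 259.] [0.498 0.187]
wax_block side 0.58 [214. 283.] [0.488 0.191]
wax_block side 0.47 [188. 238.] [0.639 0.116]
cream_pot scene 0.67 [225. 221.] [ 0.49  -0.199]
cream_pot scene 0.23 [395. 257.] [0.502 0.183]
cream_pot side 0.48 [319. 195.] [ 0.506 -0.207]
cream_pot side 0.26 [268. 234.] [0.5   0.011]
```

View pics/scenez.png

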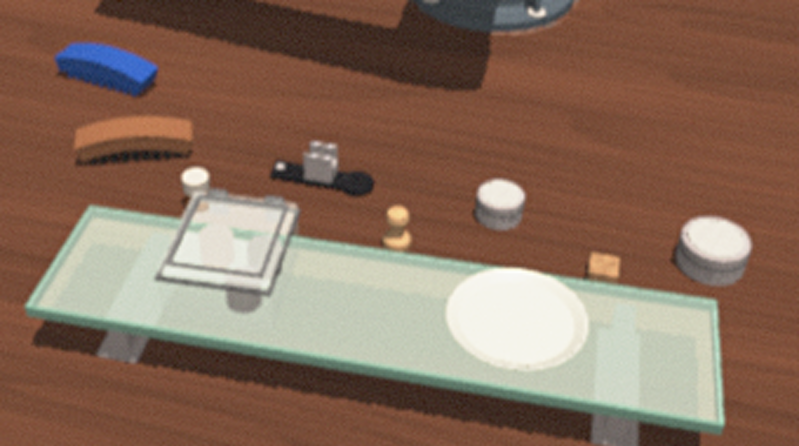

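View pics/sidez.png

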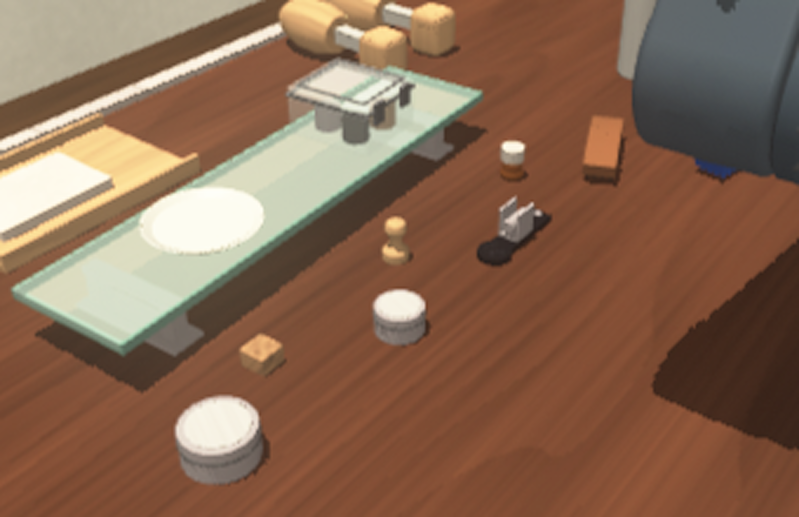

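Both views agree to about 15 mm. The side view and the zoom confirm the brown brush with black nubs and the orange/brown bystanders. Next I'll take wrist views from above for a finer fit.

```bash
cat >> h.py <<'E'
def pose():
    o=robot.get_obs(); return np.array(o["position"]),Ro.from_quat(o["tool_rot"]).as_matrix()
def go(target=None,jaw=None):
    """jaw: desired world yaw (deg) of tool z axis, with tool y = down. prints turn about tool y and shift AFTER the turn (exact residual incl. tilt)"""
    p,R=pose()
    y=np.array([0,0,-1.]); 
    cur=np.degrees(np.arctan2(R[1,2],R[0,2]))
    if jaw is None: jaw=cur
    a=np.radians(jaw); z=np.array([np.cos(a),np.sin(a),0]); x=np.cross(y,z)
    T=np.c_[x,y,z]
    rv=np.degrees(Ro.from_matrix(R.T@T).as_rotvec())
    print("pos",np.round(p,4),"jawyaw",round(cur,1),"-> turn(tool)",np.round(rv,2))
    if target is not None:
        print(" shift in new tool axes",np.round(T.T@(np.array(target)-p),4))
E
python3 - <<'E'
from h import *
p,R=pose(); print(np.round(R,3))
go([0.45,-0.02,0.38],0); go([0.45,-0.02,0.38],180);go([0.45,-0.02,0.38],90);go([0.45,-0.02,0.38],-90)
E
```

```text
[[-0.975  0.     0.223]
 [-0.223  0.    -0.975]
 [-0.    -1.    -0.   ]]
pos [ 0.1393 -0.6092  0.2305] jawyaw -77.1 -> turn(tool) [  0.   -77.12  -0.  ]
 shift in new tool axes [-0.5892 -0.1495  0.3107]
pos [ 0.1393 -0.6092  0.2305] jawyaw -77.1 -> turn(tool) [  0.   102.88   0.  ]
 shift in new tool axes [ 0.5892 -0.1495 -0.3107]
pos [ 0.1393 -0.6092  0.2305] jawyaw -77.1 -> turn(tool) [  -0.   -167.12   -0.  ]
 shift in new tool axes [ 0.3107 -0.1495  0.5892]
pos [ 0.1393 -0.6092  0.2305] jawyaw -77.1 -> turn(tool) [ 0.   12.88 -0.  ]
 shift in new tool axes [-0.3107 -0.1495 -0.5892]
```

```bash
python3 -m crank '[[[0,6.4,0,0,-0.05,0,100],[0,6.5,0,0,-0.05,0,100],[0,0,0,-0.03,-0.01,-0.049,100],[0,0,0,-0.03,-0.01,-0.049,100],[0,0,0,-0.03,-0.01,-0.049,100]]]'
python3 -m crank '[[[0,0,0,-0.03,-0.01,-0.049,100],[0,0,0,-0.03,-0.01,-0.049,100],[0,0,0,-0.03,-0.01,-0.049,100],[0,0,0,-0.03,0,-0.049,100],[0,0,0,-0.03,0,-0.049,100]]]'
python3 -m crank '[[[0,0,0,-0.03,0,-0.049,100],[0,0,0,-0.03,0,-0.049,100],[0,0,0,-0.03,0,-0.049,100],[0,0,0,-0.03,0,-0.049,100],[0,0,0,0,0,0,100]]]'
python3 - <<'E'
from h import *
go([0.5,-0.02,0.40],-90)
print(np.round(robot.get_obs()["q"],3))
c=wrist(); cv2.imwrite("pics/w1.png",c["img"][:,:,::-1])
E
```

```text
time: 1.78
position: [0.23, -0.4608, 0.361]
tool_rot: [-0.001, -0.707, 0.707, 0.0]
ft_force: [0.6, -0.0, 0.2]
grip_width: 0.0871
time: 2.4
position: [0.3802, -0.2157, 0.391]
tool_rot: [-0.001, -0.707, 0.707, -0.0]
ft_force: [-0.2, -1.7, 0.1]
grip_width: 0.0871
time: 3.02
position: [0.5007, -0.018, 0.3904]
tool_rot: [-0.002, 0.707, -0.707, 0.002]
ft_force: [0.1, -0.4, -0.1]
grip_width: 0.0871
pos [ 0.5007 -0.018   0.3904] jawyaw -89.7 -> turn(tool) [ 0.05  0.34 -0.03]
 shift in new tool axes [ 0.0007 -0.0096  0.002 ]
[-2.600e-01  1.960e-01  1.503e+00  1.000e-03  1.443e+00  1.305e+00]
```

View pics/w1.png

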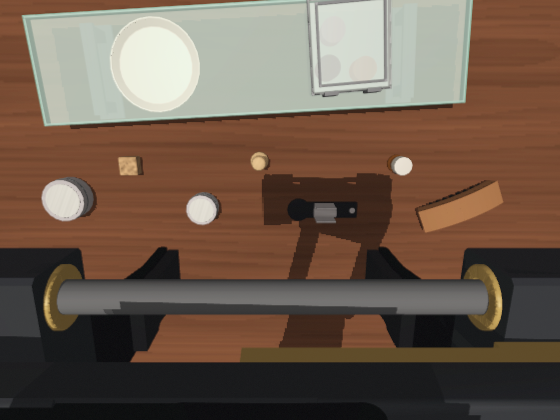

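The wrist view shows the saucer at (155,65), box at (350,45), wide tin at (66,199), narrow tin at (203,208), clip at (326,212) and brush at (460,208). The shelf's front corners are at (45,125) and (466,102). Next I'll zoom in for sub-pixel positions.

```bash
python3 - <<'E'
import cv2
g=cv2.imread("pics/w1.png")
cv2.imwrite("pics/w1a.png",cv2.resize(g[0:140,0:265],None,fx=3,fy=3,interpolation=cv2.INTER_CUBIC))
cv2.imwrite("pics/w1b.png",cv2.resize(g[0:140,260:525],None,fx=3,fy=3,interpolation=cv2.INTER_CUBIC))
cv2.imwrite("pics/w1c.png",cv2.resize(g[140:245,30:240],None,fx=3.6,fy=3.6,interpolation=cv2.INTER_CUBIC))
cv2.imwrite("pics/w1d.png",cv2.resize(g[145:245,280:520],None,fx=3.2,fy=3.2,interpolation=cv2.INTER_CUBIC))
E
```

```text
(no output)
```

View pics/w1a.png

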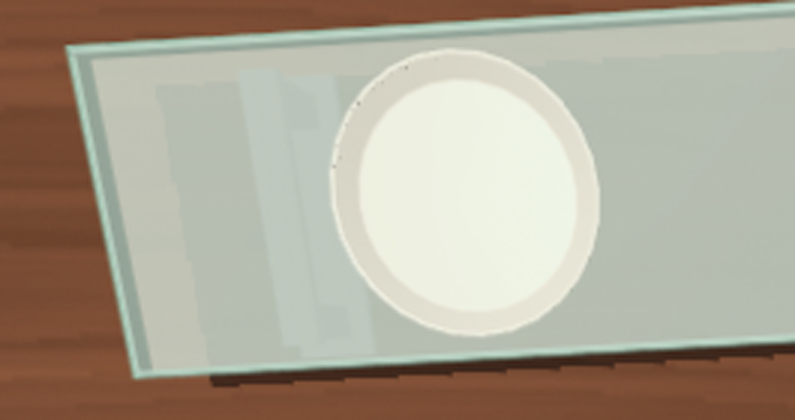

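View pics/w1b.png

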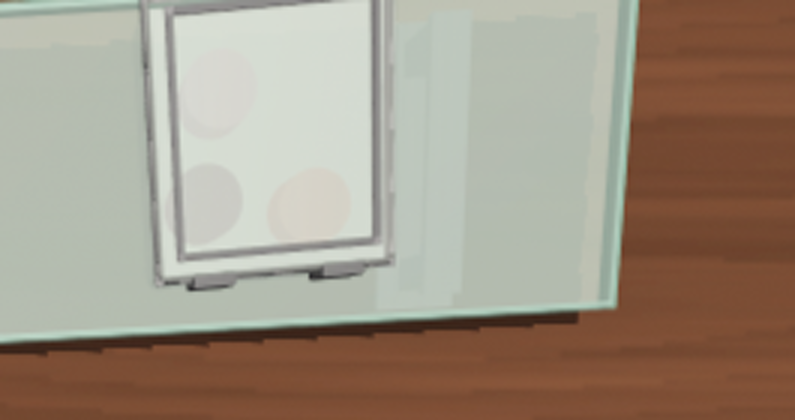

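View pics/w1c.png

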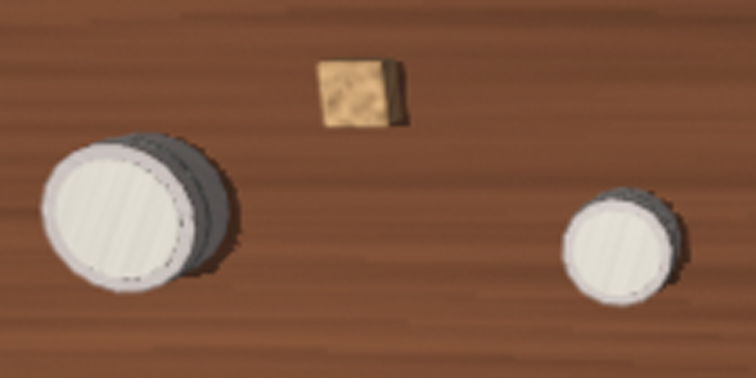

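View pics/w1d.png

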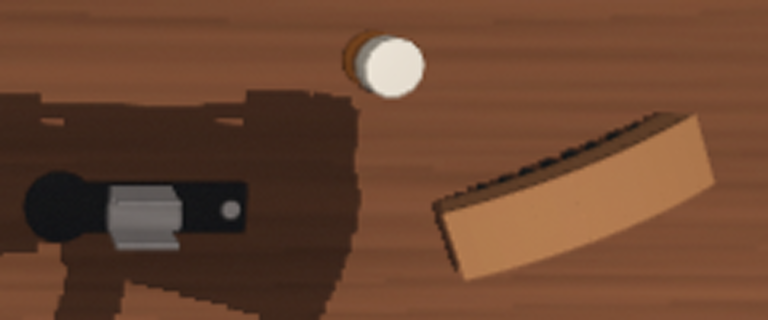

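```bash
python3 - <<'E'
from h import *
c=wrist()
u=lambda x,y,f,ox,oy:((x+.5)/f-.5+ox,(y+.5)/f-.5+oy)
a=lambda x,y:u(x,y,3,0,0); b=lambda x,y:u(x,y,3,260,0); cc=lambda x,y:u(x,y,3.6,30,140); d=lambda x,y:u(x,y,3.2,280,145)
f3=lambda v:np.round(v[:2],4)
FL=onz(c,a(135,377),.05);RL=onz(c,a(68,46),.05);FR=onz(c,b(615,307),.05)
print("FL,RL,FR",f3(FL),f3(RL),f3(FR),"len",np.linalg.norm(FL-FR),"depth",np.linalg.norm(RL-FL))
e=(FL-FR)/np.linalg.norm(FL-FR); n=np.array([e[1],-e[0],0]); 
yaw=np.degrees(np.arctan2(n[1],n[0])); print("x-axis yaw",yaw)
cen=(FL+FR)/2+n*.065; print("shelf centre",f3(cen), "check from RL", f3((RL+FR)/2))
def S(p): q=np.asarray(p)[:2]-cen[:2]; return np.round([q@n[:2],q@e[:2]],4)
pts=[onz(c,a(*p),.06) for p in[(330,190),(600,205),(450,48),(475,336)]]
print("saucer",f3((pts[0]+pts[1])/2),f3((pts[2]+pts[3])/2),[f3(p) for p in pts], "S",S((pts[0]+pts[1])/2),S((pts[2]+pts[3])/2), S(onz(c,a(464,192),.06)))
for nm,x,y,z in[("wide",118,216.5,.03),("narrow",617,251,.026)]:
    print(nm,f3(onz(c,cc(x,y),z)))
print("box front corners S",S(onz(c,b(157,284),.105)),S(onz(c,b(392,263),.105)), S(onz(c,b(145,0),.105)))
bp=[onz(c,d(*p),.026) for p in[(443,210),(697,115),(714,184),(464,280)]]
m=sum(bp)/4; print("brush ends mean",f3(m),[f3(p) for p in bp]); v=(bp[1]+bp[2]-bp[0]-bp[3]);print("brush yaw",np.degrees(np.arctan2(v[1],v[0])),np.linalg.norm(v)/2)
print(" mid top", f3(onz(c,d(580,170),.034)),f3(onz(c,d(592,240),.034)))
k=[onz(c,d(*p),.008) for p in[(24,207),(247,208),(57,207),(232,209)]]
print("clip ends",[f3(p) for p in k])
print("clip top", [f3(onz(c,d(*p),.038)) for p in[(108,187),(176,187),(115,248),(180,248)]])
E
```

```text
FL,RL,FR [0.5551 0.2745] [0.6843 0.2816] [ 0.5859 -0.2641] len 0.5394330878097859 depth 0.12939148515487892
x-axis yaw 3.2705672541984767
shelf centre [0.6354 0.0089] check from RL [0.6351 0.0087]
saucer [0.6268 0.1237] [0.6272 0.1246] [array([0.6295, 0.1782]), array([0.6242, 0.0691]), array([0.6818, 0.1254]), array([0.5726, 0.1237])] S [-0.002   0.1151] [-0.0016  0.116 ] [1.000e-04 1.153e-01]
wide [0.4521 0.2769]
narrow [0.4378 0.0822]
box front corners S [-0.0478 -0.0705] [-0.045  -0.1582] [ 0.048  -0.0688]
brush ends mean [ 0.4433 -0.2892] [array([ 0.4376, -0.2293]), array([ 0.481 , -0.3364]), array([ 0.45  , -0.3489]), array([ 0.4047, -0.2423])]
brush yaw -67.44562191821419 0.11568148948724939
 mid top [ 0.4579 -0.2842] [ 0.4261 -0.2938]
clip ends [array([ 0.4337, -0.0421]), array([ 0.4336, -0.1456]), array([ 0.4338, -0.0574]), array([ 0.4331, -0.1387])]
clip top [array([ 0.4504, -0.0774]), array([ 0.4505, -0.107 ]), array([ 0.4228, -0.0814]), array([ 0.4229, -0.1101])]
```

The fit is consistent: shelf length measured 539 mm, yaw 3.27°, centre (0.635, 0.009), saucer (0.627, 0.124). Now for the wide tin at (0.452, 0.277).

```bash
python3 -m crank '[[[0,0.34,0,0.01,0.02,-0.05,100],[0,0,0,0.01,0.03,-0.05,100],[0,0,0,0.01,0.03,-0.05,100],[0,0,0,0.01,0.03,-0.05,100],[0,0,0,0.009,0.03,-0.05,100]]]'
python3 -m crank '[[[0,0,0,0,0.03,-0.045,100],[0,0,0,0,0.05,0,100],[0,0,0,0,0.05,0,100],[0,0,0,0,0,0,100],[0,0,0,0,0,0,100]]]'
python3 - <<'E'
from h import *
go([0.4521,0.2769,0.016],-90)
c=wrist(); cv2.imwrite("pics/w2.png",c["img"][:,:,::-1])
print(proj(c,[[.4521,.2769,.03]]))
E
```

```text
time: 3.75
position: [0.4519, 0.2285, 0.2501]
tool_rot: [-0.004, -0.707, 0.707, 0.003]
ft_force: [0.6, -1.1, 0.2]
grip_width: 0.0868
time: 4.38
position: [0.4536, 0.2732, 0.122]
tool_rot: [0.004, 0.707, -0.707, -0.002]
ft_force: [0.7, -0.3, -0.5]
grip_width: 0.0871
pos [0.4536 0.2732 0.122 ] jawyaw -90.5 -> turn(tool) [ 0.04 -0.47 -0.13]
 shift in new tool axes [ 0.0015  0.106  -0.0037]
[[266.76489497 222.1582067 ]]
```

View pics/w2.png

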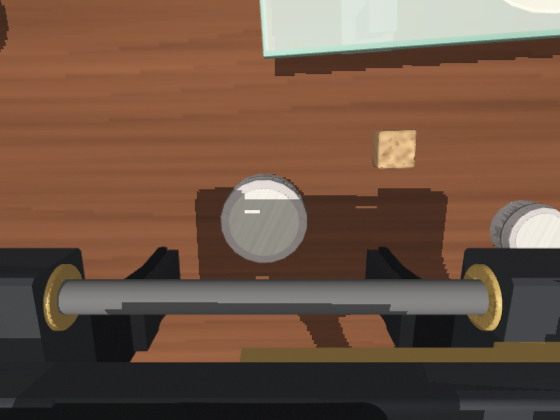

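The tin's top is at (264,220), against a predicted (267,222), about 2 mm off. I'll descend and grip.

```bash
python3 -m crank '[[[0,-0.2,0,0,0.05,-0.0055,100],[0,0,0,0,0.035,0,100],[0,0,0,0,0.021,0,100],[0,0,0,0,0,0,100],[0,0,0,0,0,0,60]]]' 15
python3 -m crank '[[[0,0,0,0,0,0,50],[0,0,0,0,0,0,50],[0,0,0,0,0,0,50],[0,0,0,0,0,0,50],[0,0,0,0,0,0,50]]]' 15
python3 - <<'E'
from h import *
go([0.4521,0.2769,0.016],-90)
E
```

```text
time: 5.05
position: [0.4539, 0.2798, 0.0165]
tool_rot: [0.002, 0.708, -0.707, 0.0]
ft_force: [0.2, 0.4, 1.2]
grip_width: 0.083
time: 5.68
position: [0.4526, 0.2795, 0.0153]
tool_rot: [0.001, 0.707, -0.707, -0.001]
ft_force: [-0.3, -0.8, 5.7]
grip_width: 0.0596
pos [0.4526 0.2795 0.0153] jawyaw -90.2 -> turn(tool) [ 0.02 -0.16 -0.06]
 shift in new tool axes [ 0.0005 -0.0007  0.0026]
```

```bash
python3 -m crank '[[[0,0,0,0,-0.03,0,50],[0,0,0,0,-0.05,0,50],[0,0,0,0,-0.05,0,50],[0,0,0,-0.04,0,0.035,50],[0,0,0,-0.04,0,0.035,50]]]' 20
python3 -m crank '[[[0,0,0,-0.04,0,0.035,50],[0,0,0,-0.034,0,0.035,50],[0,0,0,-0.02,0,0.015,50],[0,0,0,0,0,0,50],[0,0,0,0,0,0,50]]]'
python3 - <<'E'
from h import *
go([0.6272,0.1240,0.0705],-90)
c=wrist(); cv2.imwrite("pics/w3.png",c["img"][:,:,::-1])
E
```

```text
time: 6.3
position: [0.5326, 0.209, 0.1456]
tool_rot: [0.001, 0.707, -0.707, 0.0]
ft_force: [0.9, 0.5, -1.5]
grip_width: 0.0598
time: 6.92
position: [0.624, 0.1246, 0.1438]
tool_rot: [-0.0, 0.707, -0.707, -0.002]
ft_force: [-0.4, -0.5, -2.4]
grip_width: 0.0595
pos [0.624  0.1246 0.1438] jawyaw -90.1 -> turn(tool) [ 0.02 -0.14  0.17]
 shift in new tool axes [-0.0032  0.0733  0.0006]
```

View pics/w3.png

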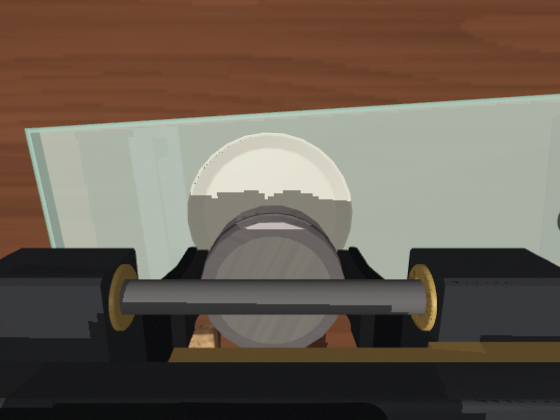

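The tin is held at (273,285). The saucer's far rim is at row 134 and its sides are at columns 188 and 352. I'll compare these with the model.

```bash
python3 - <<'E'
from h import *
c=wrist(); p,R=pose(); t=np.linspace(0,2*np.pi,73)
def circ(x,y,z,r): 
    q=proj(c,np.c_[x+r*np.cos(t),y+r*np.sin(t),0*t+z]); return np.round(np.r_[q.min(0),q.max(0)],1)
print("saucer rim pred",circ(.6272,.124,.06,.055))
print("tin top pred",circ(p[0],p[1],p[2]+.0145,.03))
print("+1mm x",circ(p[0]+.001,p[1],p[2]+.0145,.03)," saucer",circ(.6282,.124,.06,.055))
g=c["img"][:,:,::-1]; cv2.imwrite("pics/w3z.png",cv2.resize(g[120:360,170:370],None,fx=2.5,fy=2.5))
E
```

```text
saucer rim pred [190.4 133.1 356.4 293.3]
tin top pred [198.  219.7 344.5 353.7]
+1mm x [197.9 217.2 344.6 351.6]  saucer [190.3 131.5 356.5 292. ]
```

View pics/w3z.png

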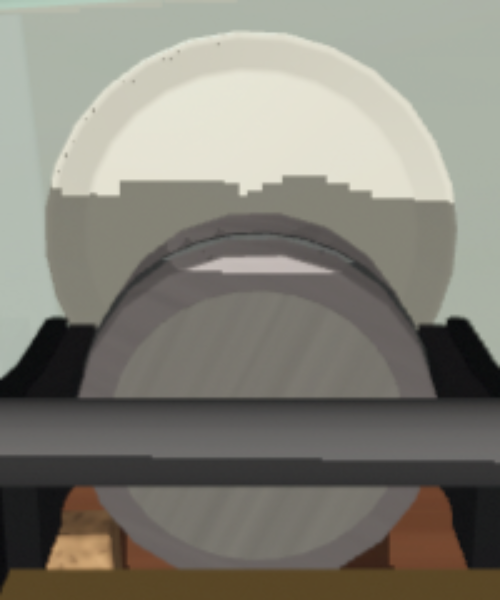

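```bash
python3 -m crank '[[[0,0,0,-0.0034,0.03,-0.0017,50],[0,0,0,0,0.02,0,50],[0,0,0,0,0.01,0,50],[0,0,0,0,0.006,0,50],[0,0,0,0,0,0,50]]]'
python3 - <<'E'
from h import *
go([0.6276,0.1258,0.0705],-90)
c=robot.camera("side"); cv2.imwrite("pics/s3.png",cv2.resize(c["img"][150:280,100:280,::-1],None,fx=4,fy=4))
E
```

```text
time: 7.65
position: [0.6291, 0.1258, 0.0787]
tool_rot: [0.001, 0.707, -0.707, -0.001]
ft_force: [0.7, -2.2, -0.4]
grip_width: 0.0597
pos [0.6291 0.1258 0.0787] jawyaw -90.1 -> turn(tool) [ 0.   -0.14 -0.  ]
 shift in new tool axes [0.0015 0.0082 0.    ]
```

View pics/s3.png

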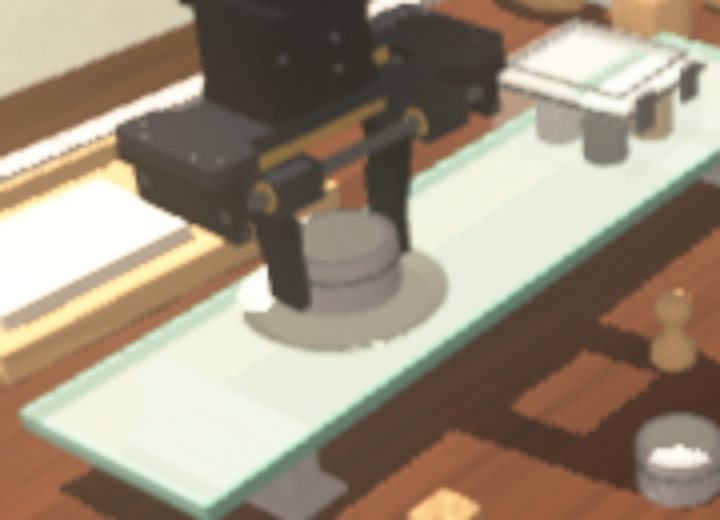

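The tin hangs just above the saucer, well centred. I'll lower it in small steps and watch the force.

```bash
python3 -m crank '[[[0,0,0,0.001,0.003,0,50],[0,0,0,0,0.002,0,50],[0,0,0,0,0.0015,0,50],[0,0,0,0,0,0,50],[0,0,0,0,0,0,50]]]'
python3 -m crank '[[[0,0,0,0,0.0007,0,50],[0,0,0,0,0,0,50],[0,0,0,0,0.0007,0,50],[0,0,0,0,0,0,50],[0,0,0,0,0,0,50]]]'
```

```text
time: 8.32
position: [0.6282, 0.1256, 0.0721]
tool_rot: [0.001, 0.707, -0.707, -0.001]
ft_force: [-0.6, -0.1, -0.7]
grip_width: 0.0595
time: 8.95
position: [0.6281, 0.1256, 0.0706]
tool_rot: [0.001, 0.707, -0.707, -0.001]
ft_force: [-0.4, -0.1, -0.1]
grip_width: 0.0596
```

```bash
python3 -m crank '[[[0,0,0,0,0.0006,0,50],[0,0,0,0,0,0,50],[0,0,0,0,0,0,50],[0,0,0,0,0,0,50],[0,0,0,0,0,0,50]]]'
python3 -m crank '[[[0,0,0,0,0.0005,0,50],[0,0,0,0,0,0,50],[0,0,0,0,0,0,50],[0,0,0,0,0,0,50],[0,0,0,0,0,0,50]]]'
```

```text
time: 9.57
position: [0.6282, 0.1256, 0.0704]
tool_rot: [-0.001, -0.707, 0.707, 0.001]
ft_force: [-0.7, -0.5, 3.2]
grip_width: 0.0595
time: 10.2
position: [0.6282, 0.1256, 0.0703]
tool_rot: [-0.001, -0.707, 0.707, 0.001]
ft_force: [-1.7, -0.0, 5.1]
grip_width: 0.0595
```

In contact at about 5 N. I'll release and rise.

```bash
python3 -m crank '[[[0,0,0,0,0,0,72],[0,0,0,0,0,0,80],[0,0,0,0,0,0,88],[0,0,0,0,0,0,88],[0,0,0,0,-0.02,0,88]]]'
python3 -m crank '[[[0,0,0,0,-0.04,0,100],[0,0,0,0.03,-0.05,0,100],[0,0,0,0.04,-0.04,0,100],[0,0,0,0.04,0,0,100],[0,0,0,0,0,0,100]]]'
python3 - <<'E'
from h import *
go([0.4378,0.0832,0.016],-90)
c=wrist(); cv2.imwrite("pics/w4.png",c["img"][:,:,::-1])
t=np.linspace(0,2*np.pi,73)
def circ(x,y,z,r): 
    q=proj(c,np.c_[x+r*np.cos(t),y+r*np.sin(t),0*t+z]); return np.round(np.r_[q.min(0),q.max(0)],1)
print(circ(.6276,.1255,.06,.055),circ(.6276,.1255,.085,.03),circ(.4378,.0832,.026,.022))
g=c["img"][:,:,::-1]; cv2.imwrite("pics/w4z.png",cv2.resize(g[0:250,130:430],None,fx=2.4,fy=2.4))
E
```

```text
time: 10.82
position: [0.6266, 0.1255, 0.0885]
tool_rot: [0.001, -0.707, 0.707, 0.003]
ft_force: [-0.5, -0.7, -0.7]
grip_width: 0.0763
time: 11.45
position: [0.5149, 0.1262, 0.2215]
tool_rot: [0.001, 0.707, -0.707, -0.001]
ft_force: [0.1, -0.2, 0.3]
grip_width: 0.0871
pos [0.5149 0.1262 0.2215] jawyaw -90.1 -> turn(tool) [ 0.   -0.12  0.03]
 shift in new tool axes [0.0771 0.2055 0.043 ]
[203.1 -20.3 342.5 129.7] [231.4   7.3 314.2  96.6] [293.3 244.7 336.9 285.3]
```

View pics/w4z.png

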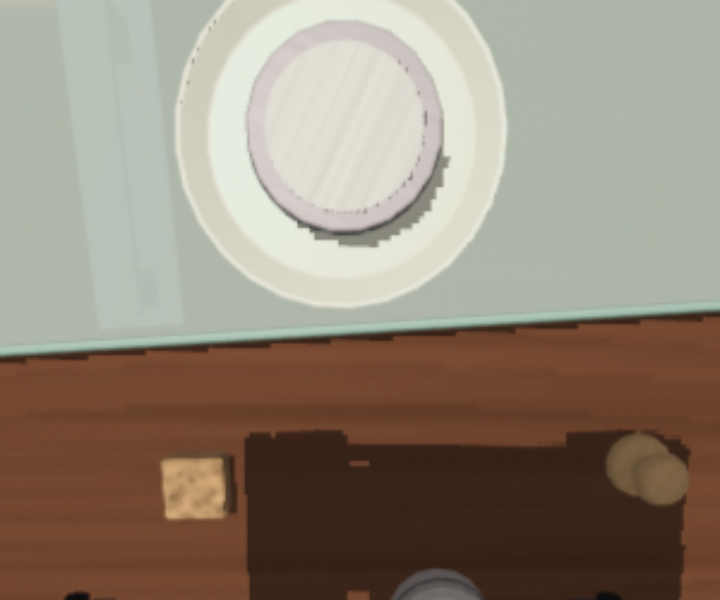

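Wide tin: centre within about 1.3 mm of the saucer's centre; tin at (273,52), saucer at (272,~54). On to the narrow tin.

```bash
python3 -m crank '[[[0,0,0,0.038,0.03,0.02,100],[0,0,0,0.038,0.035,0.0206,100],[0,0,0,0,0.035,0,100],[0,0,0,0,0,0,100],[0,0,0,0,0,0,100]]]'
python3 - <<'E'
from h import *
go([0.4388,0.0856,0.014],-90)
c=wrist(); cv2.imwrite("pics/w5.png",c["img"][:,:,::-1])
t=np.linspace(0,2*np.pi,73)
def circ(x,y,z,r): 
    q=proj(c,np.c_[x+r*np.cos(t),y+r*np.sin(t),0*t+z]); return np.round(np.r_[q.min(0),q.max(0)],1)
print(circ(.4388,.0856,.026,.022))
g=c["img"][:,:,::-1]; cv2.imwrite("pics/w5z.png",cv2.resize(g[120:300,180:380],None,fx=3,fy=3))
E
```

```text
time: 12.12
position: [0.4444, 0.0854, 0.1203]
tool_rot: [-0.002, -0.707, 0.707, -0.0]
ft_force: [0.3, 0.5, -0.3]
grip_width: 0.0871
pos [0.4444 0.0854 0.1203] jawyaw -90.2 -> turn(tool) [-0.01 -0.16 -0.17]
 shift in new tool axes [ 0.0056  0.1063 -0.0002]
[240.2 196.  303.4 256.5]
```

View pics/w5z.png

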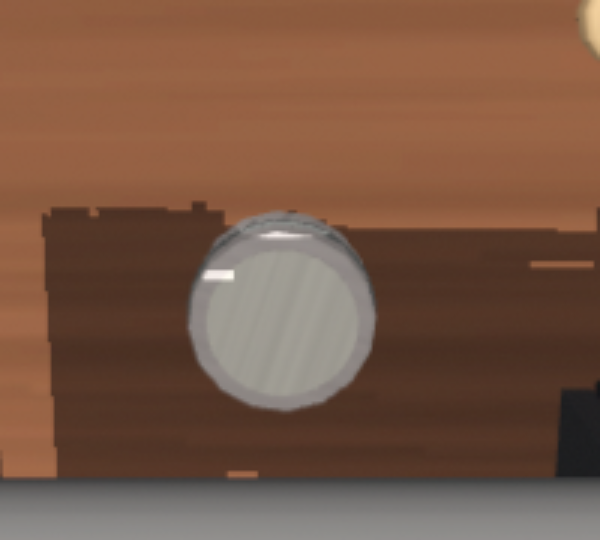

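```bash
python3 -m crank '[[[0,-0.2,0,0.0056,0.05,0.0014,90],[0,0,0,0,0.035,0,90],[0,0,0,0,0.0213,0,80],[0,0,0,0,0,0,70],[0,0,0,0,0,0,50]]]' 15
python3 -m crank '[[[0,0,0,0,0,0,40],[0,0,0,0,0,0,35],[0,0,0,0,0,0,35],[0,0,0,0,0,0,35],[0,0,0,0,0,0,35]]]' 15
python3 -m crank '[[[0,0,0,0,0,0,35],[0,0,0,0,-0.03,0,35],[0,0,0,0,-0.05,0,35],[0,0,0,-0.04,-0.05,-0.009,35],[0,0,0,-0.05,0,-0.011,35]]]' 20
python3 -m crank '[[[0,0,0,-0.05,0,-0.011,35],[0,0,0,-0.03,0,-0.007,35],[0,0,0,-0.01,0,-0.003,35],[0,0,0,0,0,0,35],[0,0,0,0,0,0,35]]]'
python3 - <<'E'
from h import *
go([0.6278,0.1254,0.099],-90)
c=wrist(); cv2.imwrite("pics/w6.png",c["img"][:,:,::-1])
t=np.linspace(0,2*np.pi,73); p,R=pose()
def circ(x,y,z,r): 
    q=proj(c,np.c_[x+r*np.cos(t),y+r*np.sin(t),0*t+z]); return np.round(np.r_[q.min(0),q.max(0)],1)
print(circ(.6287,.1258,.06,.055),circ(.6276,.1254,.085,.03),circ(p[0],p[1],p[2]+.012,.022))
g=c["img"][:,:,::-1]; cv2.imwrite("pics/w6z.png",cv2.resize(g[110:360,170:380],None,fx=2.4,fy=2.4))
E
```

```text
time: 12.8
position: [0.4378, 0.0842, 0.0143]
tool_rot: [-0.001, -0.707, 0.707, -0.001]
ft_force: [-0.0, 0.0, -0.3]
grip_width: 0.0583
time: 13.42
position: [0.4373, 0.0841, 0.0143]
tool_rot: [-0.001, -0.707, 0.707, -0.001]
ft_force: [0.0, 0.4, 8.2]
grip_width: 0.0435
time: 14.05
position: [0.5275, 0.1041, 0.1463]
tool_rot: [-0.003, -0.707, 0.707, -0.003]
ft_force: [1.0, 0.4, -0.6]
grip_width: 0.0438
time: 14.68
position: [0.613, 0.1247, 0.1412]
tool_rot: [0.001, -0.707, 0.707, 0.001]
ft_force: [-0.4, 0.4, -1.1]
grip_width: 0.0438
pos [0.613  0.1247 0.1412] jawyaw -90.0 -> turn(tool) [-0.01  0.04  0.16]
 shift in new tool axes [-0.0148  0.0422 -0.0007]
[185.3 112.5 355.4 278.7] [219.4 160.4 322.2 260. ] [218.8 236.9 324.5 333.7]
```

View pics/w6z.png

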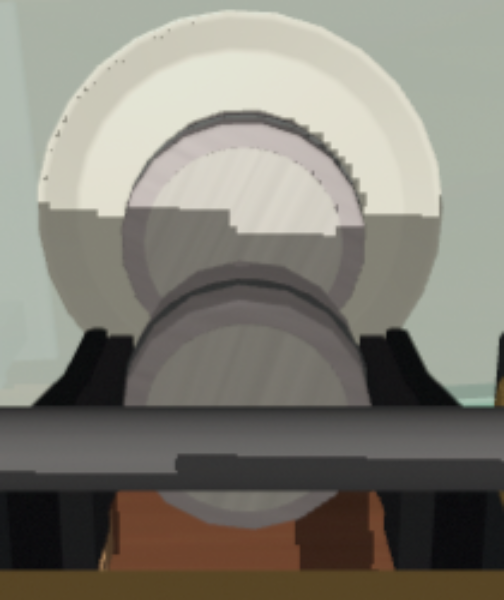

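```bash
python3 -m crank '[[[0,0,0,-0.0131,0.015,-0.0012,35],[0,0,0,0,0.012,0,35],[0,0,0,0,0.006,0,35],[0,0,0,0,0.003,0,35],[0,0,0,0,0,0,35]]]'
python3 -m crank '[[[0,0,0,0,0.002,0,35],[0,0,0,0,0.0015,0,35],[0,0,0,0,0.0008,0,35],[0,0,0,0,0,0,35],[0,0,0,0,0,0,35]]]'
python3 - <<'E'
from h import *
go([0.6261,0.1259,0.0992],-90)
E
```

```text
time: 15.35
position: [0.6279, 0.1262, 0.1053]
tool_rot: [0.001, -0.707, 0.707, -0.0]
ft_force: [0.6, -0.2, -0.3]
grip_width: 0.0433
time: 15.98
position: [0.6282, 0.1261, 0.1014]
tool_rot: [-0.0, 0.707, -0.707, 0.0]
ft_force: [-0.1, 0.6, -0.2]
grip_width: 0.0435
pos [0.6282 0.1261 0.1014] jawyaw -90.0 -> turn(tool) [ 0.    0.04 -0.01]
 shift in new tool axes [0.0021 0.0022 0.0002]
```

```bash
python3 -m crank '[[[0,0,0,0.0018,0.001,0,35],[0,0,0,0,0.0005,0,35],[0,0,0,0,0,0,35],[0,0,0,0,0,0,35],[0,0,0,0,0,0,35]]]'
python3 -m crank '[[[0,0,0,0,0.0006,0,35],[0,0,0,0,0,0,35],[0,0,0,0,0,0,35],[0,0,0,0,0,0,35],[0,0,0,0,0,0,35]]]'
python3 - <<'E'
from h import *
go([0.6261,0.1259,0.0992],-90)
E
```

```text
time: 16.6
position: [0.6264, 0.1262, 0.0998]
tool_rot: [-0.0, 0.707, -0.707, 0.0]
ft_force: [0.9, -0.0, 0.2]
grip_width: 0.0436
time: 17.23
position: [0.6264, 0.1262, 0.0994]
tool_rot: [-0.0, 0.707, -0.707, 0.0]
ft_force: [-1.1, 0.5, 3.4]
grip_width: 0.0436
pos [0.6264 0.1262 0.0994] jawyaw -90.0 -> turn(tool) [ 0.    0.04 -0.01]
 shift in new tool axes [0.0003 0.0002 0.0003]
```

Contact at 3.4 N. I'll release, retreat and check.

```bash
python3 -m crank '[[[0,0,0,0,0.0002,0,55],[0,0,0,0,0,0,60],[0,0,0,0,0,0,65],[0,0,0,0,0,0,70],[0,0,0,0,-0.02,0,75]]]'
python3 -m crank '[[[0,0,0,0,-0.04,0,100],[0,0,0,0.04,-0.04,0,100],[0,0,0,0.05,-0.02,0,100],[0,0,0,0.02,0,0,100],[0,0,0,0,0,0,100]]]'
python3 - <<'E'
from h import *
c=wrist(); 
t=np.linspace(0,2*np.pi,73)
def circ(x,y,z,r): 
    q=proj(c,np.c_[x+r*np.cos(t),y+r*np.sin(t),0*t+z]); return np.round(np.r_[q.min(0),q.max(0)],1)
print(circ(.6287,.1258,.06,.055),circ(.6276,.1254,.085,.03),circ(.6276,.1254,.111,.022))
g=c["img"][:,:,::-1]; cv2.imwrite("pics/w7z.png",cv2.resize(g[0:250,130:430],None,fx=2.4,fy=2.4))
E
```

```text
time: 17.85
position: [0.6249, 0.1261, 0.1175]
tool_rot: [0.002, -0.707, 0.707, 0.001]
ft_force: [1.1, -0.3, 0.3]
grip_width: 0.063
time: 18.48
position: [0.515, 0.1262, 0.2195]
tool_rot: [-0.0, 0.707, -0.707, 0.0]
ft_force: [0.6, 0.4, -0.1]
grip_width: 0.0864
[202.7 -22.7 343.1 128.5] [231.8   6.7 315.2  96.6] [239.8   9.1 307.3  82.2]
```

View pics/w7z.png

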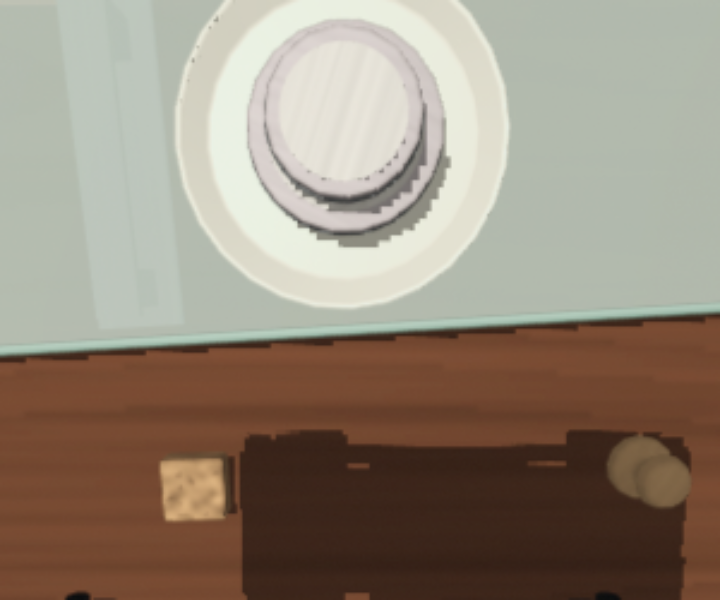

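The narrow tin matches the prediction within about 1 px, so it is centred. Next, the brush.

```bash
python3 -m crank '[[[0,0,0,0.01,0,0.052,100],[0,0,0,0.01,0,0.052,100],[0,0,0,0.01,0,0.052,100],[0,0,0,0.01,0,0.052,100],[0,0,0,0.01,0,0.052,100]]]'
python3 -m crank '[[[0,0,0,0.01,0,0.052,100],[0,0,0,0.01,0,0.052,100],[0,0,0,0,0,0.052,100],[0,9.6,0,0,0,0,100],[0,9.6,0,0,0,0,100]]]'
python3 -m crank '[[[0,9.6,0,0,0,0,100],[0,9.6,0,0,0,0,100],[0,9.6,0,0,0,0,100],[0,9.6,0,0,0,0,100],[0,9.8,0,0,0,0,100]]]'
python3 - <<'E'
from h import *
go([0.442,-0.289,0.15],-157.4)
print(np.round(robot.get_obs()["q"],2))
c=wrist(); cv2.imwrite("pics/w8.png",c["img"][:,:,::-1])
E
```

```text
time: 19.15
position: [0.4678, -0.1368, 0.2187]
tool_rot: [-0.0, -0.707, 0.707, -0.001]
ft_force: [1.2, -0.1, 0.5]
grip_width: 0.0866
time: 19.77
position: [0.4475, -0.2925, 0.2182]
tool_rot: [-0.121, -0.697, 0.697, 0.12]
ft_force: [-0.2, 0.5, 0.1]
grip_width: 0.0868
time: 20.4
position: [0.4478, -0.2915, 0.2184]
tool_rot: [-0.394, -0.587, 0.587, 0.394]
ft_force: [0.0, -1.1, 0.6]
grip_width: 0.0872
pos [ 0.4478 -0.2915  0.2184] jawyaw -157.7 -> turn(tool) [ 0.02 -0.31 -0.04]
 shift in new tool axes [0.0045 0.0684 0.0044]
[-0.79  0.42  1.67  0.    1.05  1.97]
```

View pics/w8.png

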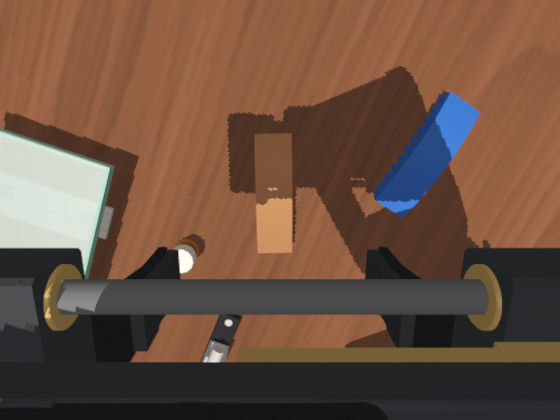

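The brush is centred at column 274, rows 133–253; the cream pot at (183,258) is clear of the fingers. Computing its pose.

```bash
python3 - <<'E'
from h import *
c=wrist(); g=c["img"][:,:,::-1]; cv2.imwrite("pics/w8z.png",cv2.resize(g[110:275,210:340],None,fx=3.6,fy=3.6,interpolation=cv2.INTER_CUBIC))
E=[onz(c,p,.025) for p in[(255,133),(291.5,133),(258,253),(292.5,253)]]
print([np.round(e[:2],4) for e in E]); v=E[0]+E[1]-E[2]-E[3]; print(np.degrees(np.arctan2(v[1],v[0])),np.linalg.norm(v)/2,np.round(sum(E)/4,4))
print("mid",[np.round(onz(c,p,.034)[:2],4) for p in[(256.5,195),(292,195)]])
p=robot.get_obs()["position"];print(p)
E
```

```text
[array([ 0.4824, -0.3357]), array([ 0.4515, -0.3482]), array([ 0.4371, -0.2282]), array([ 0.4054, -0.2411])]
-66.91528423661755 0.11657268274410312 [ 0.4441 -0.2883  0.025 ]
mid [array([ 0.4604, -0.2843]), array([ 0.4298, -0.2967])]
[ 0.44760218 -0.2912829   0.21844518]
```

View pics/w8z.png

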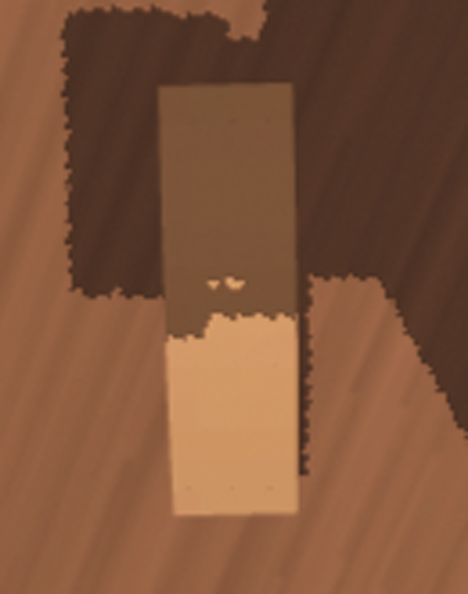

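```bash
python3 - <<'E'
from h import *
go([0.4443,-0.2889,0.016],-156.9)
E
```

```text
pos [ 0.4476 -0.2913  0.2184] jawyaw -157.4 -> turn(tool) [ 0.01 -0.47 -0.03]
 shift in new tool axes [0.0035 0.2024 0.0021]
```

```bash
python3 -m crank '[[[0,-0.5,0,0.0035,0.055,0.002,80],[0,0,0,0,0.055,0,70],[0,0,0,0,0.045,0,70],[0,0,0,0,0.03,0,70],[0,0,0,0,0.0174,0,70]]]' 20
python3 -m crank '[[[0,0,0,0,0,0,60],[0,0,0,0,0,0,45],[0,0,0,0,0,0,30],[0,0,0,0,0,0,25],[0,0,0,0,0,0,25]]]' 20
python3 -m crank '[[[0,0,0,0,0,0,25],[0,0,0,0,-0.04,0,25],[0,0,0,0,-0.05,0,25],[0,0,0,0,-0.06,0,25],[0,0,0,0,-0.03,0,25]]]' 25
python3 - <<'E'
from h import *
go([0.6304,0.0045,0.066],-86.73)
E
```

```text
time: 21.12
position: [0.4435, -0.2878, 0.0144]
tool_rot: [0.388, 0.591, -0.59, -0.389]
ft_force: [-0.4, -0.7, 0.4]
grip_width: 0.0613
time: 21.75
position: [0.4441, -0.2881, 0.0177]
tool_rot: [-0.39, -0.59, 0.59, 0.389]
ft_force: [-1.0, 1.6, 6.2]
grip_width: 0.0341
time: 22.38
position: [0.4442, -0.2882, 0.1999]
tool_rot: [-0.391, -0.59, 0.591, 0.388]
ft_force: [-0.1, -0.8, -1.4]
grip_width: 0.0339
pos [ 0.4442 -0.2882  0.1999] jawyaw -156.8 -> turn(tool) [-7.000e-02 -7.012e+01 -2.900e-01]
 shift in new tool axes [-0.2026  0.1339 -0.2816]
```

```bash
python3 -m crank '[[[0,-10,0,0,0,0,25],[0,-10,0,0,0,0,25],[0,-10,0,0,0,0,25],[0,-10,0,0,0,0,25],[0,-10,0,0,0,0,25]]]'
python3 -m crank '[[[0,-10,0,0,0,0,25],[0,-10,0,0,0,0,25],[0,-0.1,0,-0.02,0,-0.045,25],[0,0,0,-0.02,0,-0.047,25],[0,0,0,-0.03,0,-0.047,25]]]'
python3 -m crank '[[[0,0,0,-0.02,0,-0.047,25],[0,0,0,-0.025,0,-0.047,25],[0,0,0,-0.025,0,-0.047,25],[0,0,0,-0.01,0.03,0,25],[0,0,0,0,0,0,25]]]'
python3 - <<'E'
from h import *
go([0.636,0.0065,0.066],-86.73)
c=wrist(); cv2.imwrite("pics/w9.png",c["img"][:,:,::-1])
E
```

```text
time: 23.0
position: [0.443, -0.2871, 0.1965]
tool_rot: [0.101, 0.7, -0.7, -0.102]
ft_force: [-0.8, -0.5, -0.5]
grip_width: 0.0339
time: 23.62
position: [0.5049, -0.1434, 0.1964]
tool_rot: [-0.02, 0.707, -0.707, 0.019]
ft_force: [1.1, -0.6, -1.0]
grip_width: 0.0342
time: 24.25
position: [0.5757, 0.0016, 0.1646]
tool_rot: [-0.023, 0.707, -0.706, 0.019]
ft_force: [0.4, 0.6, -1.3]
grip_width: 0.0343
pos [0.5757 0.0016 0.1646] jawyaw -86.7 -> turn(tool) [0.07 0.07 0.31]
 shift in new tool axes [-0.0605  0.0986 -0.0015]
```

View pics/w9.png

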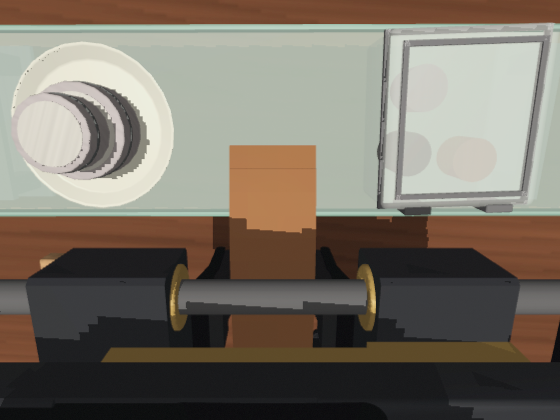

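The brush is held and squared to the shelf. The saucer's right rim is at (173,130), the box's left side is near column 384, and the shelf edges are at rows 25 and 212. I'll zoom to measure.

```bash
python3 - <<'E'
from h import *
c=wrist(); g=c["img"][:,:,::-1]; cv2.imwrite("pics/w9a.png",cv2.resize(g[10:230,360:560],None,fx=2.6,fy=2.6,interpolation=cv2.INTER_CUBIC))
cv2.imwrite("pics/w9b.png",cv2.resize(g[10:230,0:200],None,fx=2.6,fy=2.6,interpolation=cv2.INTER_CUBIC))
E
```

```text
(no output)
```

View pics/w9a.png

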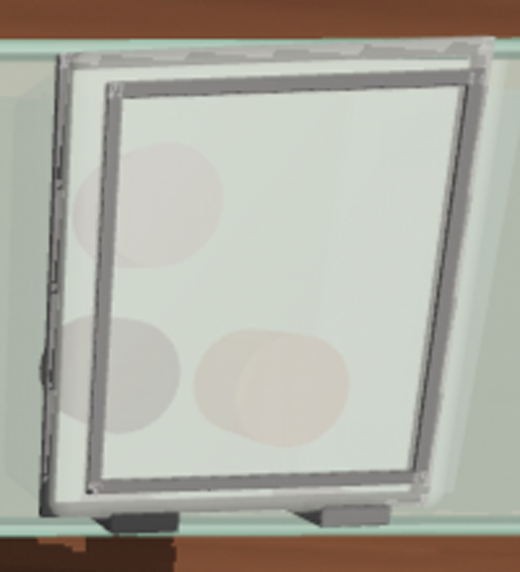

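View pics/w9b.png

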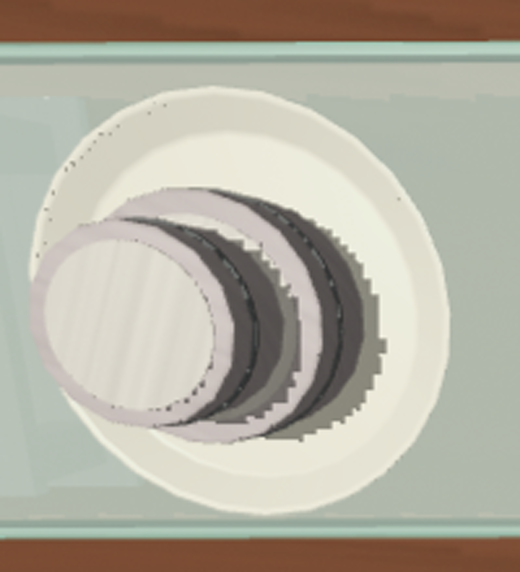

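```bash
python3 - <<'E'
from h import *
c=wrist()
za=lambda x,y:((x+.5)/2.6-.5+360,(y+.5)/2.6-.5+10)
zb=lambda x,y:((x+.5)/2.6-.5,(y+.5)/2.6-.5+10)
# rear outer edge / front outer edge top z=.05
rear=[onz(c,zb(0,43),.05),onz(c,zb(515,42),.05)]
front=[onz(c,zb(0,529),.05),onz(c,zb(515,530),.05)]
for L in(rear,front):
    v=L[0]-L[1]; print([np.round(p[:2],4) for p in L],"yaw",np.degrees(np.arctan2(v[1],v[0]))-90)
e=(rear[0]-rear[1]);
a=np.radians(3.27); e=np.array([-np.sin(a),np.cos(a)]); n=np.array([np.cos(a),np.sin(a)])
print("depth n:",[p[:2]@n for p in rear+front])
q=lambda p:np.round([p[:2]@n,p[:2]@e],4)
print("saucer right",q(onz(c,zb(448,320),.06)),"bot",q(onz(c,zb(265,514),.06)),"top",q(onz(c,zb(215,87),.06)))
for z in(.05,.105): print("box left",z,q(onz(c,za(40,515),z)),q(onz(c,za(58,57),z)),"right",q(onz(c,za(425,500),z)),q(onz(c,za(492,38),z)))
C=np.array([.6354,.0089]); print("old centre",q(C)); p,R=pose(); print("tcp",q(p))
# brush front corner
print("brush far end cols z=~.155",[np.round(R.T@(onz(c,(k,146),.165)-p),4) for k in(229.5,316)],[np.round(R.T@(onz(c,(k,168),.17)-p),4) for k in(229.5,316)])
E
```

```text
[array([0.6925, 0.1878]), array([0.7001, 0.0566])] yaw 3.2979615162599742
[array([0.5631, 0.2048]), array([0.5712, 0.056 ])] yaw 3.1151673002839857
depth n: [np.float64(0.7021187891636425), np.float64(0.7021829413062759), np.float64(0.5738460468469004), np.float64(0.5734434059338009)]
saucer right [0.6333 0.0359] bot [0.5807 0.0903] top [0.69   0.0898]
box left 0.05 [ 0.5778 -0.1096] [ 0.6985 -0.1058] right [ 0.5822 -0.2196] [ 0.7028 -0.2158]
box left 0.105 [ 0.5916 -0.0941] [ 0.6877 -0.091 ] right [ 0.595  -0.1817] [ 0.6912 -0.1787]
old centre [ 0.6349 -0.0274]
tcp [ 0.5761 -0.033 ]
brush far end cols z=~.155 [array([-0.0567,  0.0021, -0.0178]), array([-0.0567,  0.0021,  0.0179])] [array([-0.0483, -0.0029, -0.0175]), array([-0.0483, -0.0029,  0.0176])]
```

```bash
python3 - <<'E'
from h import *
go([0.6375,0.0094,0.0665],-86.77)
E
python3 -m crank '[[[0,0,0,-0.05,0,-0.004,25],[0,0,0,-0.009,0.03,0,25],[0,0,0,0,0.03,0,25],[0,0,0,0,0.02,0,25],[0,0,0,0,0,0,25]]]'
python3 - <<'E'
from h import *
go([0.6375,0.0094,0.0665],-86.77)
E
```

```text
pos [ 5.770e-01 -1.000e-04  1.671e-01] jawyaw -86.8 -> turn(tool) [-0.   -0.04  0.01]
 shift in new tool axes [-0.0609  0.1006 -0.0061]
time: 25.02
position: [0.6349, 0.0069, 0.0859]
tool_rot: [-0.02, 0.707, -0.707, 0.018]
ft_force: [-0.0, 1.2, -0.3]
grip_width: 0.034
pos [0.6349 0.0069 0.0859] jawyaw -86.9 -> turn(tool) [ 0.03 -0.08  0.17]
 shift in new tool axes [-0.0028  0.0194 -0.0023]
```

```bash
python3 -m crank '[[[0,0,0,-0.0023,0.007,-0.002,25],[0,0,0,0,0.005,0,25],[0,0,0,0,0.002,0,25],[0,0,0,0,0,0,25],[0,0,0,0,0,0,25]]]'
python3 - <<'E'
from h import *
go([0.6375,0.0094,0.0665],-86.77)
c=wrist(); cv2.imwrite("pics/w10.png",c["img"][:,:,::-1])
E
```

```text
time: 25.65
position: [0.6384, 0.01, 0.0728]
tool_rot: [0.02, -0.707, 0.707, -0.02]
ft_force: [0.7, -0.1, -1.2]
grip_width: 0.0335
pos [0.6384 0.01   0.0728] jawyaw -86.8 -> turn(tool) [-0.    0.01 -0.02]
 shift in new tool axes [0.001  0.0063 0.0005]
```

View pics/w10.png

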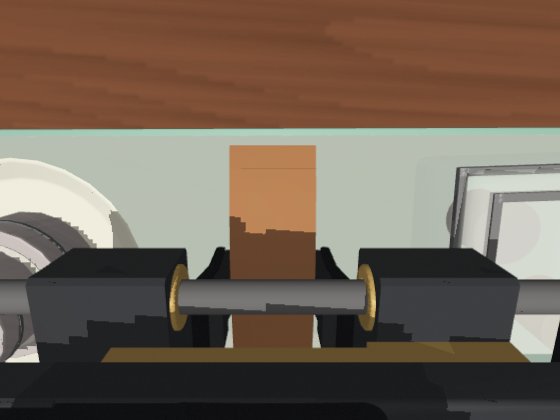

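```bash
python3 -m crank '[[[0,0,0,0.0007,0.003,0.0003,25],[0,0,0,0,0.001,0,25],[0,0,0,0,0.0007,0,25],[0,0,0,0,0,0,25],[0,0,0,0,0,0,25]]]'
python3 -m crank '[[[0,0,0,0,0.0005,0,25],[0,0,0,0,0,0,25],[0,0,0,0,0.0004,0,25],[0,0,0,0,0,0,25],[0,0,0,0,0,0,25]]]'
```

```text
time: 26.32
position: [0.6377, 0.0096, 0.0679]
tool_rot: [0.02, -0.707, 0.707, -0.02]
ft_force: [0.3, -0.2, -0.0]
grip_width: 0.0337
time: 26.95
position: [0.6377, 0.0096, 0.0678]
tool_rot: [0.02, -0.707, 0.707, -0.02]
ft_force: [-1.4, -0.3, 6.0]
grip_width: 0.0337
```

Contact at 6 N. Release, rise and check.

```bash
python3 -m crank '[[[0,0,0,0,0,0,45],[0,0,0,0,0,0,52],[0,0,0,0,0,0,55],[0,0,0,0,0,0,55],[0,0,0,0,-0.02,0,55]]]'
python3 -m crank '[[[0,0,0,0,-0.05,0,55],[0,0,0,0.05,-0.03,0,80],[0,0,0,0.05,-0.03,0,100],[0,0,0,0.02,-0.02,0,100],[0,0,0,0,0,0,100]]]'
python3 - <<'E'
from h import *
go()
c=wrist(); cv2.imwrite("pics/w11.png",c["img"][:,:,::-1])
g=c["img"][:,:,::-1]; cv2.imwrite("pics/w11z.png",cv2.resize(g[0:190,100:420],None,fx=2.5,fy=2.5,interpolation=cv2.INTER_CUBIC))
E
```

```text
time: 27.58
position: [0.6362, 0.0098, 0.086]
tool_rot: [-0.021, 0.707, -0.707, 0.018]
ft_force: [-0.2, 0.6, -0.1]
grip_width: 0.048
time: 28.2
position: [0.518, 0.0027, 0.2198]
tool_rot: [0.018, -0.706, 0.707, -0.022]
ft_force: [-0.1, -0.2, -0.1]
grip_width: 0.0799
pos [0.518  0.0027 0.2198] jawyaw -86.8 -> turn(tool) [-0.07  0.   -0.29]
```

View pics/w11.png

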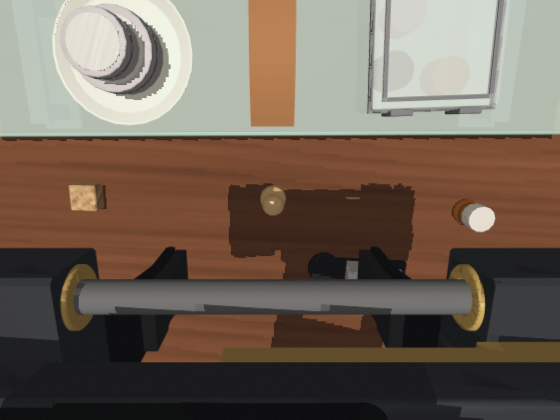

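View pics/w11z.png

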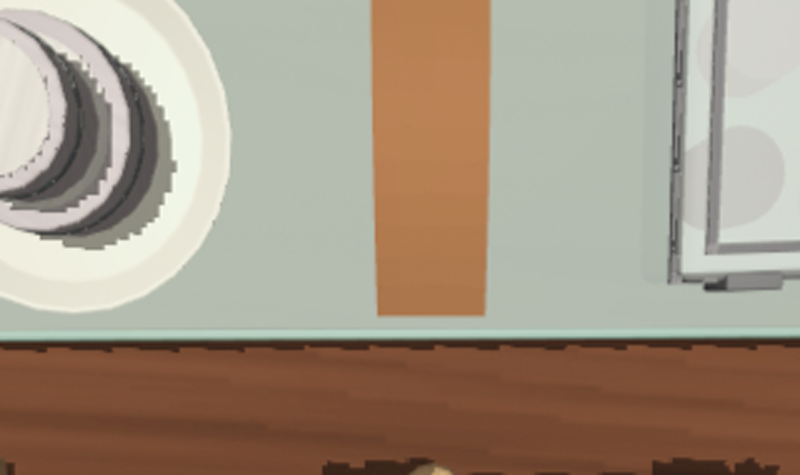

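Brush is parallel to the shelf's short axis, between columns 249 and 296. Next, the clip.

```bash
python3 -m crank '[[[0,0,0,0.025,0,0.04,100],[0,0,0,0.025,0,0.04,100],[0,0,0,0.028,0,0.024,100],[0,10.3,0,0,0,0,100],[0,10.3,0,0,0,0,100]]]'
python3 -m crank '[[[0,10.3,0,0,0,0,100],[0,10.3,0,0,0,0,100],[0,10.3,0,0,0,0,100],[0,10.3,0,0,0,0,100],[0,10.3,0,0,0,0,100]]]'
python3 -m crank '[[[0,10.3,0,0,0,0,100],[0,10.3,0,0,0,0,100],[0,0,0,0,0.04,0,100],[0,0,0,0,0,0,100],[0,0,0,0,0,0,100]]]'
python3 - <<'E'
from h import *
go([0.434,-0.095,0.029],180)
c=wrist(); cv2.imwrite("pics/w12.png",c["img"][:,:,::-1])
print(robot.get_obs()["q"])
E
```

```text
time: 28.88
position: [0.4468, -0.1065, 0.2163]
tool_rot: [0.109, 0.699, -0.699, -0.109]
ft_force: [0.3, 0.5, -0.1]
grip_width: 0.0871
time: 29.5
position: [0.4472, -0.1059, 0.2162]
tool_rot: [0.401, 0.582, -0.582, -0.402]
ft_force: [-1.2, 0.6, 0.0]
grip_width: 0.0869
time: 30.12
position: [0.4467, -0.1058, 0.1771]
tool_rot: [0.498, 0.502, -0.502, -0.498]
ft_force: [0.3, -0.6, 0.3]
grip_width: 0.0871
pos [ 0.4467 -0.1058  0.1771] jawyaw -179.5 -> turn(tool) [ 0.01  0.55 -0.  ]
 shift in new tool axes [0.0108 0.1481 0.0127]
[-4.76764422e-01  3.90941254e-01  1.89422822e+00  3.16730294e-05
  8.54936637e-01  2.65521596e+00]
```

View pics/w12.png

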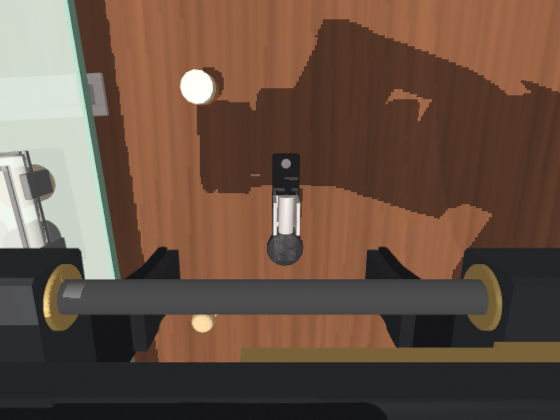

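The shoehorn runs from row 154 to 265 at column 286, with its round end toward row 248. The clip spans about rows 190–235. Computing its position.

```bash
python3 - <<'E'
from h import *
c=wrist(); g=c["img"][:,:,::-1]; cv2.imwrite("pics/w12z.png",cv2.resize(g[140:275,240:335],None,fx=4.4,fy=4.4,interpolation=cv2.INTER_CUBIC))
for nm,px,z in[("tail end",(286,154),.008),("round end",(285,265.5),.008),("dot",(286,163.5),.008)]: print(nm,np.round(onz(c,px,z),4))
E
```

```text
tail end [ 0.4354 -0.1435  0.008 ]
round end [ 0.4344 -0.0403  0.008 ]
dot [ 0.4352 -0.1353  0.008 ]
```

View pics/w12z.png

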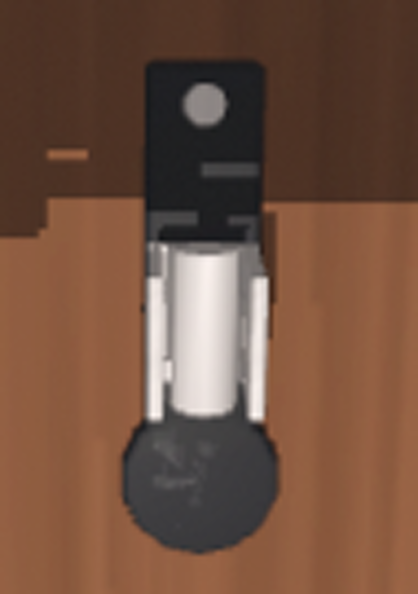

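```bash
python3 - <<'E'
from h import *
go([0.4348,-0.094,0.020])
E
```

```text
pos [ 0.4469 -0.1059  0.1778] jawyaw -179.4 -> turn(tool) [ 0.11 -0.   -0.06]
 shift in new tool axes [0.012  0.1578 0.012 ]
```

```bash
python3 -m crank '[[[0,0,0,0.012,0.05,0.012,70],[0,0,0,0,0.05,0,60],[0,0,0,0,0.03,0,60],[0,0,0,0,0.015,0,60],[0,0,0,0,0,0,60]]]' 15
python3 - <<'E'
from h import *
go([0.4348,-0.094,0.020])
c=wrist(); cv2.imwrite("pics/w13.png",c["img"][:,:,::-1])
E
```

```text
time: 30.85
position: [0.4342, -0.0937, 0.0317]
tool_rot: [-0.498, -0.502, 0.502, 0.498]
ft_force: [-0.7, 0.6, -0.1]
grip_width: 0.0535
pos [ 0.4342 -0.0937  0.0317] jawyaw -179.5 -> turn(tool) [-0.01 -0.    0.01]
 shift in new tool axes [-0.0003  0.0117 -0.0006]
```

View pics/w13.png

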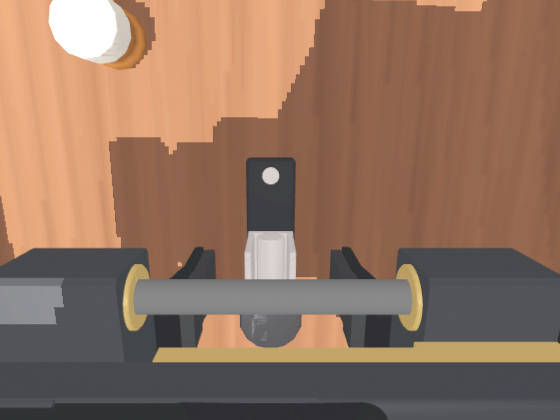

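The clip is centred between the open fingers, so I'll lower and grip.

```bash
python3 -m crank '[[[0,0,0,0,0.008,0,50],[0,0,0,0,0.0035,0,45],[0,0,0,0,0,0,35],[0,0,0,0,0,0,20],[0,0,0,0,0,0,15]]]' 15
python3 -m crank '[[[0,0,0,0,0,0,15],[0,0,0,0,0,0,15],[0,0,0,0,0,0,15],[0,0,0,0,-0.02,0,15],[0,0,0,0,-0.04,0,15]]]' 20
python3 -m crank '[[[0,0,0,0,-0.05,0,15],[0,0,0,0,-0.05,0,15],[0,0,0,0,0,0,15],[0,-10.3,0,0,0,0,15],[0,-10.3,0,0,0,0,15]]]' 20
python3 - <<'E'
from h import *
go([0.6248,-0.2,0.2],-86.77)
E
```

```text
time: 31.52
position: [0.434, -0.0936, 0.0207]
tool_rot: [0.498, 0.502, -0.502, -0.497]
ft_force: [0.7, 0.3, 1.2]
grip_width: 0.0216
time: 32.15
position: [0.4323, -0.093, 0.0798]
tool_rot: [-0.496, -0.502, 0.503, 0.499]
ft_force: [0.2, 0.3, -1.2]
grip_width: 0.0218
time: 32.78
position: [0.4324, -0.093, 0.1792]
tool_rot: [-0.397, -0.584, 0.585, 0.399]
ft_force: [1.3, -0.1, -0.4]
grip_width: 0.0218
pos [ 0.4324 -0.093   0.1792] jawyaw -158.5 -> turn(tool) [-2.000e-02 -7.176e+01  2.000e-01]
 shift in new tool axes [-0.1861 -0.0208  0.1177]
```

```bash
python3 -m crank '[[[0,-10.3,0,0,0,0,15],[0,-10.3,0,0,0,0,15],[0,-10.3,0,0,0,0,15],[0,-10.3,0,0,0,0,15],[0,-10.3,0,0,0,0,15]]]'
python3 -m crank '[[[0,-10.3,0,0,0,0,15],[0,-9.9,0,0,0,0.04,15],[0,0,0,-0.03,0,0.05,15],[0,0,0,-0.05,0,0.028,15],[0,0,0,-0.05,0,0,15]]]'
python3 -m crank '[[[0,0,0,0,0,0,15],[0,0,0,0,0,0,15],[0,0,0,0,0,0,15],[0,0,0,0,0,0,15],[0,0,0,0,0,0,15]]]'
python3 - <<'E'
from h import *
go([0.6495,-0.2,0.0705],-86.77)
c=wrist(); cv2.imwrite("pics/w14.png",c["img"][:,:,::-1])
g=c["img"][:,:,::-1]; cv2.imwrite("pics/w14z.png",cv2.resize(g[0:260,90:440],None,fx=2.2,fy=2.2,interpolation=cv2.INTER_CUBIC))
E
```

```text
time: 33.4
position: [0.4323, -0.0929, 0.1788]
tool_rot: [0.103, 0.7, -0.699, -0.106]
ft_force: [-0.6, -0.7, 0.1]
grip_width: 0.0216
time: 34.02
position: [0.5631, -0.2071, 0.1783]
tool_rot: [-0.017, 0.707, -0.707, 0.015]
ft_force: [0.2, 0.3, -0.5]
grip_width: 0.0225
time: 34.65
position: [0.562, -0.2047, 0.1808]
tool_rot: [0.017, -0.707, 0.707, -0.017]
ft_force: [0.5, -0.4, -1.2]
grip_width: 0.0219
pos [ 0.562  -0.2047  0.1808] jawyaw -87.2 -> turn(tool) [-0.   -0.41 -0.  ]
 shift in new tool axes [-0.0876  0.1103  0.0002]
```

View pics/w14.png

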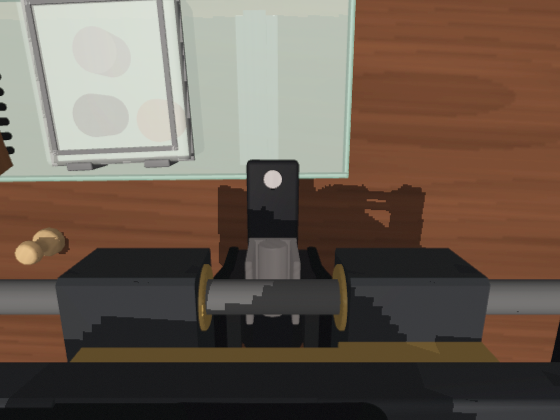

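View pics/w14z.png

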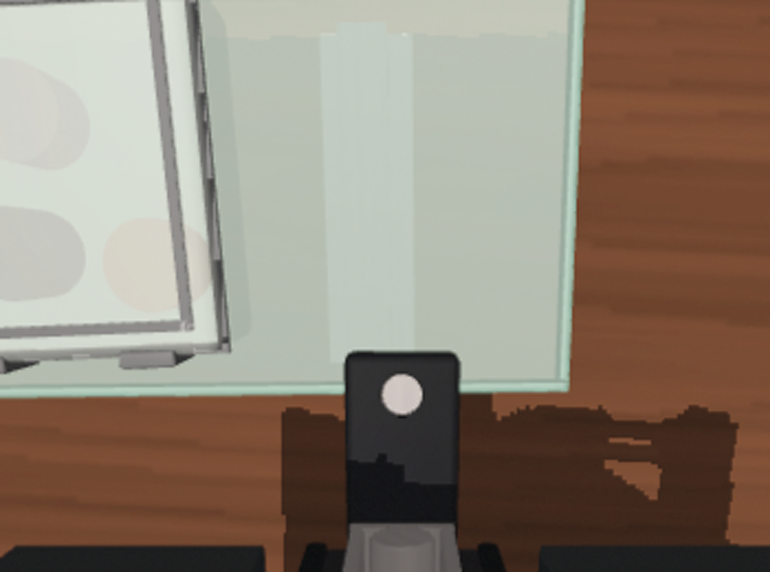

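Shelf's front corner is at (349,177) and the box's right side at about column 190. The shoehorn hangs straight, with its clip in the jaws.

```bash
python3 - <<'E'
from h import *
c=wrist(); z=lambda x,y:((x+.5)/2.2-.5+90,(y+.5)/2.2-.5)
a=np.radians(3.25); e=np.array([-np.sin(a),np.cos(a)]); n=np.array([np.cos(a),np.sin(a)])
q=lambda p:np.round([p[:2]@n,p[:2]@e],4)
co=onz(c,z(570,389),.05); far=onz(c,z(583,2),.05); fl=onz(c,z(0,396),.05)
print("corner",q(co),"end far",q(far),"front left",q(fl)); v=fl-co; print("front yaw",np.degrees(np.arctan2(v[1],v[0]))-90); v=far-co;print("end yaw",np.degrees(np.arctan2(v[1],v[0])))
print("box right",q(onz(c,z(231,352),.105)),q(onz(c,z(200,2),.105)))
p,R=pose(); print("tcp",q(p), go())
# shoehorn in tool: tail end and sides at z = p-.0205+.008
zz=p[2]-.0125
print([np.round(R.T@(onz(c,z(*k),zz)-p),4) for k in[(345,360),(459,360),(345,500),(459,500),(402,351)]])
E
```

```text
corner [ 0.5729 -0.2956] end far [ 0.6948 -0.2942] front left [ 0.5719 -0.0955]
front yaw 3.5310347207468595
end yaw 3.909832553460368
box right [ 0.5929 -0.1891] [ 0.6809 -0.1866]
pos [ 0.5623 -0.2047  0.1808] jawyaw -87.2 -> turn(tool) [-0.01  0.   -0.01]
tcp [ 0.5498 -0.2363] None
[array([-0.0485,  0.0125, -0.0113]), array([-0.0485,  0.0125,  0.0119]), array([-0.0187,  0.0125, -0.0118]), array([-0.0187,  0.0125,  0.0124]), array([-0.0503,  0.0125,  0.0003])]
```

```bash
python3 -m crank '[[[0,-0.45,0,-0.045,0,0,15],[0,0,0,-0.04,0.02,0.003,15],[0,0,0,0,0.035,0,15],[0,0,0,0,0.03,0,15],[0,0,0,0,0.01,0,15]]]'
python3 -m crank '[[[0,0,0,0,0,0,15],[0,0,0,0,0,0,15],[0,0,0,0,0,0,15],[0,0,0,0,0,0,15],[0,0,0,0,0,0,15]]]'
python3 - <<'E'
from h import *
go([0.6506,-0.2034,0.0705],-86.7)
c=wrist(); cv2.imwrite("pics/w15.png",c["img"][:,:,::-1])
E
```

```text
time: 35.38
position: [0.6461, -0.2024, 0.0832]
tool_rot: [-0.022, 0.708, -0.706, 0.019]
ft_force: [0.0, 0.4, -1.0]
grip_width: 0.0218
time: 36.0
position: [0.6477, -0.2032, 0.086]
tool_rot: [0.02, -0.707, 0.707, -0.021]
ft_force: [-0.4, 0.3, -0.4]
grip_width: 0.0218
pos [ 0.6477 -0.2032  0.086 ] jawyaw -86.7 -> turn(tool) [-0.02 -0.01 -0.04]
 shift in new tool axes [-0.0029  0.0155  0.0003]
```

View pics/w15.png

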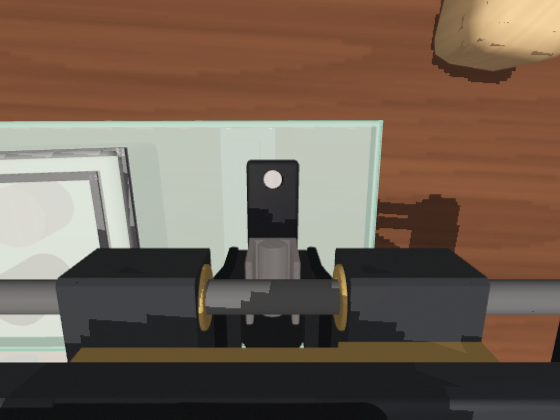

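```bash
python3 - <<'E'
from h import *
c=wrist()
a=np.radians(3.25); e=np.array([-np.sin(a),np.cos(a)]); n=np.array([np.cos(a),np.sin(a)])
q=lambda p:np.round([p[:2]@n,p[:2]@e],4)
p,R=pose(); print("tcp",q(p),"rear corner",q(onz(c,(382,121.5),.05)),"rear left",q(onz(c,(0,122.5),.05)),"end",q(onz(c,(376,230),.05)))
print("tail",q(onz(c,(273,160),p[2]-.0125)), "box r", [q(onz(c,(137,240),z)) for z in(.094,.105)],[q(onz(c,(127,148),z)) for z in(.094,.105)])
E
```

```text
tcp [ 0.635  -0.2396] rear corner [ 0.7014 -0.2941] rear left [ 0.7008 -0.1047] end [ 0.6452 -0.2952]
tail [ 0.6851 -0.2401] box r [array([ 0.6545, -0.1839]), array([ 0.6583, -0.1881])] [array([ 0.6921, -0.1835]), array([ 0.693 , -0.1877])]
```

```bash
python3 -m crank '[[[0,0,0,-0.003,0.006,0,15],[0,0,0,0,0.004,0,15],[0,0,0,0,0.002,0,15],[0,0,0,0,0,0,15],[0,0,0,0,0,0,15]]]'
python3 -m crank '[[[0,0,0,0,0.0015,0,15],[0,0,0,0,0.0008,0,15],[0,0,0,0,0,0,15],[0,0,0,0,0,0,15],[0,0,0,0,0,0,15]]]'
python3 - <<'E'
from h import *
go([0.6506,-0.2034,0.0705],-86.7)
E
```

```text
time: 36.72
position: [0.6506, -0.203, 0.0735]
tool_rot: [0.02, -0.707, 0.707, -0.02]
ft_force: [0.2, -0.2, -0.5]
grip_width: 0.0218
time: 37.35
position: [0.6506, -0.203, 0.0712]
tool_rot: [0.02, -0.707, 0.707, -0.02]
ft_force: [0.9, 0.6, -1.6]
grip_width: 0.0218
pos [ 0.6506 -0.203   0.0712] jawyaw -86.7 -> turn(tool) [-0.   -0.01 -0.  ]
 shift in new tool axes [0.     0.0007 0.0004]
```

```bash
python3 -m crank '[[[0,0,0,0,0.0006,0,15],[0,0,0,0,0,0,15],[0,0,0,0,0,0,15],[0,0,0,0,0,0,15],[0,0,0,0,0,0,15]]]'
python3 -m crank '[[[0,0,0,0,0.0005,0,15],[0,0,0,0,0,0,15],[0,0,0,0,0,0,15],[0,0,0,0,0,0,15],[0,0,0,0,0,0,15]]]'
```

```text
time: 37.98
position: [0.6506, -0.203, 0.0707]
tool_rot: [0.02, -0.707, 0.707, -0.02]
ft_force: [0.1, 1.0, 0.1]
grip_width: 0.0217
time: 38.6
position: [0.6506, -0.203, 0.0707]
tool_rot: [0.02, -0.707, 0.707, -0.02]
ft_force: [-0.9, 1.5, 5.6]
grip_width: 0.0219
```

Contact. Release, rise, and go back to an overview.

```bash
python3 -m crank '[[[0,0,0,0,0,0,32],[0,0,0,0,0,0,40],[0,0,0,0,0,0,42],[0,0,0,0,0,0,42],[0,0,0,0,-0.02,0,42]]]'
python3 -m crank '[[[0,0,0,0,-0.05,0,42],[0,0,0,0,-0.05,0,42],[0,0,0,0.02,-0.05,-0.02,42],[0,0,0,0.02,-0.04,-0.04,42],[0,0,0,0.02,-0.03,-0.05,42]]]'
python3 -m crank '[[[0,0,0,0.01,-0.04,-0.04,42],[0,0,0,0.01,-0.04,-0.04,42],[0,0,0,0,0,-0.03,42],[0,0,0,0,0,0,42],[0,0,0,0,0,0,42]]]'
python3 - <<'E'
from h import *
go([0.55,0.01,0.40],-86.75)
c=wrist(); cv2.imwrite("pics/w16.png",c["img"][:,:,::-1])
E
```

```text
time: 39.22
position: [0.6491, -0.2024, 0.0889]
tool_rot: [-0.022, 0.708, -0.706, 0.019]
ft_force: [0.6, 0.3, 1.0]
grip_width: 0.0361
time: 39.85
position: [0.5844, -0.0965, 0.314]
tool_rot: [0.018, -0.706, 0.707, -0.021]
ft_force: [1.0, 0.7, 0.2]
grip_width: 0.0366
time: 40.48
position: [0.5578, 0.0116, 0.3905]
tool_rot: [0.02, -0.707, 0.707, -0.02]
ft_force: [0.1, 0.1, -0.6]
grip_width: 0.0366
pos [0.5578 0.0116 0.3905] jawyaw -86.7 -> turn(tool) [-0.05  0.04 -0.02]
 shift in new tool axes [ 0.0079 -0.0095  0.0011]
```

View pics/w16.png

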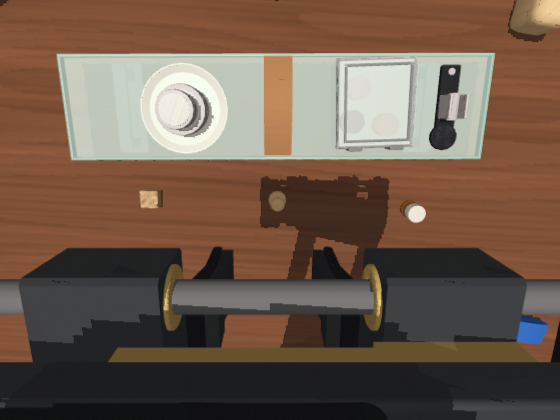

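The whole display is in view, from the saucer stack at (184,108) to the shoehorn near column 448. I'll measure on zooms.

```bash
python3 - <<'E'
import cv2
g=cv2.imread("pics/w16.png")
cv2.imwrite("pics/w16a.png",cv2.resize(g[40:170,50:300],None,fx=3.2,fy=3.2,interpolation=cv2.INTER_CUBIC))
cv2.imwrite("pics/w16b.png",cv2.resize(g[40:170,255:505],None,fx=3.2,fy=3.2,interpolation=cv2.INTER_CUBIC))
E
```

```text
(no output)
```

View pics/w16a.png

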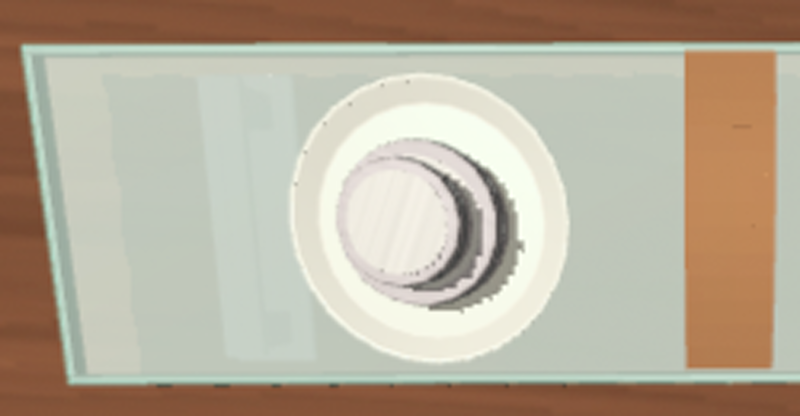

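View pics/w16b.png

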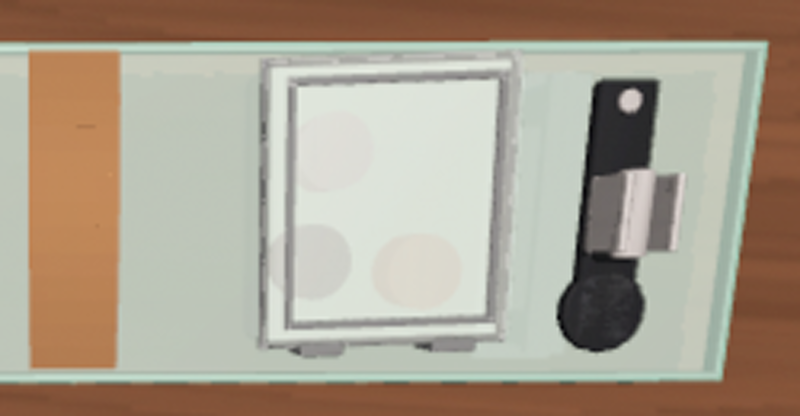

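```bash
python3 - <<'E'
from h import *
from scipy.optimize import least_squares
c=wrist()
A=lambda x,y:((x+.5)/3.2-.5+50,(y+.5)/3.2-.5+40)
B=lambda x,y:((x+.5)/3.2-.5+255,(y+.5)/3.2-.5+40)
px=np.array([A(22,45),A(70,384),B(722,381),B(768,41)])
W=np.array([onz(c,p,.05)[:2] for p in px]); M=np.array([[.065,.27],[-.065,.27],[-.065,-.27],[.065,-.27]])
def f(v):
    s,co=np.sin(v[2]),np.cos(v[2]); return ((M@np.array([[co,s],[-s,co]]))+v[:2]-W).ravel()
r=least_squares(f,[.636,.01,.057]); v=r.x; print("shelf",np.round(v[:2],4),np.degrees(v[2]),"res mm",np.round(r.fun*1e3,1))
s,co=np.sin(v[2]),np.cos(v[2])
def S(p,z): q=onz(c,p,z)[:2]-v[:2]; return np.round(1e3*np.array([co*q[0]+s*q[1],-s*q[0]+co*q[1]]),1)
def fitc(pts,z,rad):
    Q=np.array([S(p,z) for p in pts]); k=least_squares(lambda u:np.hypot(*(Q-u[:2]).T)-u[2],[*Q.mean(0),rad]); return np.round(k.x,1)
print("saucer",fitc([A(290,215),A(568,225),A(418,73),A(440,362),A(345,105),A(530,310)],.06,55))
print("narrow",fitc([A(337,215),A(459,222),A(395,156),A(402,288)],.111,22))
print("wide",fitc([A(497,220),A(415,138),A(432,306),A(480,170)],.085,30))
print("brush ends z.07",S(A(685,52),.07),S(A(776,52),.07),S(A(687,368),.07),S(A(773,368),.07),"mid.084",S(A(685,210),.084),S(A(776,210),.084))
for z in(.094,.105):print("box",z,S(B(266,58),z),S(B(518,52),z),S(B(258,346),z),S(B(500,340),z))
print("horn tail",S(B(595,80),.058),S(B(660,79),.058),"dot",S(B(630,100),.058),"round bottom",S(B(600,351),.058),"round L/R",S(B(557,313),.058),S(B(644,310),.058),"narrow L",S(B(583,260),.058),"R at clip front",S(B(637,262),.058))
c2=robot.camera("scene"); cv2.imwrite("pics/s17.png",c2["img"][:,:,::-1]); 
cv2.imwrite("pics/s17z.png",cv2.resize(c2["img"][160:340,140:470,::-1],None,fx=2.4,fy=2.4,interpolation=cv2.INTER_CUBIC))
E
```

```text
shelf [0.6361 0.0112] 3.3852046371919244 res mm [-0.1  0.  -0.   0.3  0.1  0.1 -0.  -0.4]
saucer [ -1.  115.4  53.4]
narrow [ -2.2 114.2  21.8]
wide [ -1.9 113.8  30.2]
brush ends z.07 [59.  14.3] [ 58.9 -19.4] [-57.   14.5] [-57.1 -19.5] mid.084 [ 2.6 14.4] [  2.5 -19.3]
box 0.094 [ 53.4 -69.6] [  55.2 -158. ] [-46.6 -70.8] [ -44.7 -160.9]
box 0.105 [ 51.9 -67.8] [  53.6 -154. ] [-45.7 -69. ] [ -43.8 -156.9]
horn tail [  50.2 -201.3] [  50.5 -226. ] dot [  43.  -215.5] round bottom [ -52.  -214.8] round L/R [ -37.  -195.9] [ -35.9 -230.6] narrow L [ -16.4 -204. ] R at clip front [ -17.2 -225.5]
```

View pics/s17z.png

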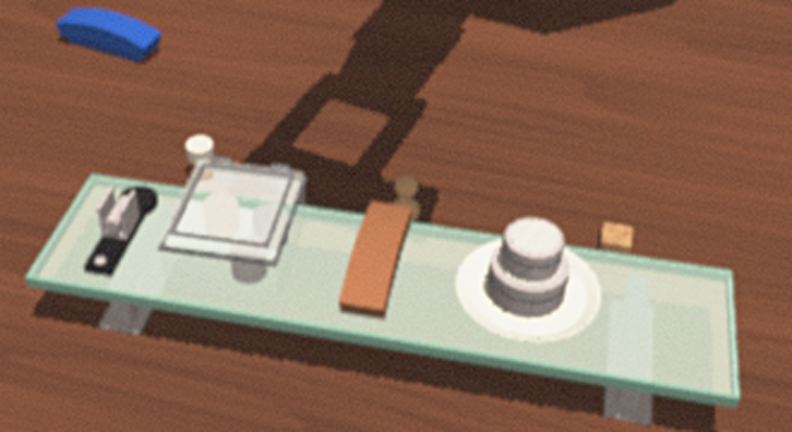

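```bash
python3 -c "
from rig import robot; print(robot.hand_in(), robot.get_obs()['time'])"
```

```text
the job is handed in; nothing more can be done
the job is handed in; nothing more can be done
```

The display is finished and handed in at about 41 s of the 120 s. I set the wide tin on the saucer, then the narrow tin on top, then the brush and last the clipped shoehorn. Each was lowered until it touched at about 3–6 N, then released. The gripper was clear of everything at the end.

All checks below are relative to the shelf middle, from a last overhead view that fitted the shelf's four corners to within 0.4 mm:

| Thing | Where it ended up | What was wanted |
|---|---|---|
| Wide tin | about 2 mm from the saucer's centre | centred on the saucer |
| Narrow tin | within about 0.5 mm of the wide tin's centre | centred on the wide tin |
| Brush | square to the shelf, about 1 mm off in depth, 2.5 mm toward the box from the shelf middle | midway between saucer and box |
| Shoehorn | clip up, square to the shelf, −215 mm along it, about 1 mm off in depth | −215 mm, the middle of the free stretch |

- **Brush position:** the midpoint between the facing edges of saucer and box is about −4.6 mm, and between their centres about +0.5 mm. I placed the brush between those two.
- **Disagreements:** the box's right edge read up to 8 mm apart between views, depending on which height of its clear lid I assumed. I settled on the value that matched its 90 mm width. Single arm position readings differed by 1–2 mm.
- **Left in place:** the saucer and box still read about 115 mm either side of the middle. The dauber, cork block and amber pot show no visible shift in the last pictures; I did not measure them again.

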